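# Slide the full rinse bottle under the analyser's sipper and set the tube depth

## Robot

A 6-joint arm with a two-finger parallel gripper is mounted at the origin on a cart in front of the work surface, level with it; the furniture and walls round the work are solid. World frame = base frame: x ahead of the robot, y to its left, z up, the work surface at z = 0. Lengths are in mm, angles in rad, forces in N, time in s.
With the tool pointing down it reaches from about 300 to 775 mm from the base axis. Payload 14.6 kg.
Tool frame: the origin (TCP) lies between the finger pads; the fingertips stand 25 mm ahead of it and the grasp point (between the pads) lies 6 mm ahead of it; z points along the fingers, x is the direction in which the jaws open and shut, and the axes are right-handed (so a half turn about z gives the same grasp; the last joint's range is limited). The gripper opens to 94 mm and grips with 3 to 60 N. Pads are 16 mm wide; open, the fingers measure 119 mm over their backs; the gripper's body (75 mm by 177 mm) begins 78 mm behind the grasp point.
Start: joints at [1.052, 0.3, 1.521, -0, 1.321, -0.067], TCP at [240.118, 494.806, 230.446] pointing down, gripper open.
Joint ranges: [-3.03, 3.03], [-0.79, 2.21], [0.23, 2.52], [-1.04, 4.18], [0, 3.07], [-2.55, 2.55]. Speed limits (rad/s): [2.22, 2.22, 2.57, 3.14, 3.14, 3.14].

## Interface

Orientations are given as [roll, pitch, yaw] about the fixed x, y, z axes, in that order (R = Rz(yaw) Ry(pitch) Rx(roll)).
In Python, from cell import manip gives the robot as it stands.
- The arm moves only by the tool apply_moves, never from a script. Its argument "series" is a list of rows, each a list of 3 entries, a list of its own where there are three numbers: the shift along the world's x, y, z in cm, then the turn, a rotation vector about the world's x, y, z in rad, then the opening in per cent of the stroke, from 0 (shut) to 100 (fully open). A call has exactly 10 rows; each row is the pose to reach, as a shift and turn from the pose commanded when the call began; what a row does not reach only later rows make up. A row lasts 1/8 s, in which the tool goes at most 62.5 mm and 10.7 degrees, less where a joint would pass 70% of its speed; a pose out of reach is approached as far as the arm can. A call with a gripper value outside its range is refused whole. The fingers move at their own pace and stop on an object; "grip_force" is the grip in N (left out, the last holds). Time passes only in rows, so rows that repeat a pose let the fingers close, or fill a call up. It gives the time, the measured TCP pose, the force and the opening at its end, in the units of the state.
- manip.read_state(): the state, without advancing time (a new reading comes with each control period).
- manip.camera(name): name is "scene" or "top" or "wrist"; returns (picture, depth): 480x640x3 uint8, red, green, blue; 480x640 float32, mm along the optical axis (not along the pixel's ray), 0 where there is no reading.
- manip.camera_info(name): a dict with "intrinsics" (3x3 intrinsics, pixels), "extrinsics" (4x4, takes a point from world to camera coordinates); the wrist camera has in their place "hand_eye" (4x4, takes a point from camera to tool coordinates, whose origin is the TCP and whose axes are the tool frame's). Camera axes: x right, y down, z forward; pixel columns grow to the right and rows downward; lengths in mm; the calibration is good to about 2 mm. A picture is of the moment at which its call begins: read the wrist's pose just before it. camera_info takes no time and is no camera call.
- manip.sign_off(): hands the job in, once; it reports no verdict.
The state is a dict: "clock": time; "joints": joint angles; "qd": joint speeds; "effort": joint torques, N m; "eef_pos": TCP position; "eef_rot": TCP orientation; "wrist_force": force on the tool from outside, world axes, zero at the start; "moment": the same for the moment, N m; "finger_gap": finger opening in mm.
Only numpy, scipy, OpenCV 4.12 (cv2) and the standard library are available. Lean on these libraries where they do the work, as an engineer would, in place of code of your own. Each camera call takes 0.05 s, during which the arm holds its last target.

## Task

Load the open rinse bottle into the bench analyser: lift the sipper arm by its knob until the tube is clear of the bottle's height, push the bottle along the worktop fully home into the half-round cradle under the tube, then lower the tube into the bottle until the dark ring on the tube is level with the bottle's rim and let go. The bottle is soft-walled and brim-full, so push it gently, low down: never grip it, lift it or tip it. Leave the two stain bottles, the carton and the vial where they stand.

Things in the scene. Friction and masses are not known exactly. Their poses are not given: they have to be found in the camera images.
- rinse_bottle: The open white round bottle, blank paper label, no cap, loose and upright: body 44 mm in diameter, straight up to 78 mm, then a shoulder up to 92 mm. 0.14 to 0.28 kg; friction on the worktop about 0.5 to 0.7: it tips over if pushed more than about 30 mm up. A gripper held straight up and down strikes its shoulder before the fingertips are low. Origin: centre of its underside, z up.
- bottle_mouth (a point): Centre of the rinse bottle's rim, 112 mm above its underside. The neck is 30 mm in diameter from 92 mm up to the rim, its open bore 24 mm; the inside floor is 4 mm above the underside.
- analyser: The fixed white bench analyser. All of this work stands on the bare worktop (its top is at z = -4 mm) left of the absorbent pad. Origin: on that worktop straight below the sipper tube, where the bottle's axis stands when home. +x points into the machine (the bottle goes in along +x), z up. The housing is 146 mm wide, 285 mm high, its front face at x = 75 mm.
- cradle_front (a point): Middle of the open front of the grey cradle, 15 mm in front of the analyser's origin, on the worktop. The cradle is a half-round recess, 26 mm high, of 23.5 mm radius about that origin, open to the front, with no floor (the bottle stays on the worktop). Two flared horns end here, 73 mm apart; at the origin the gap is 47 to 50 mm. The back of the recess stops the bottle.
- sipper (a joint): Height of the sipper arm above its lowest stop, in m: 0 (lowest) to 0.125 (top stop). It carries the tube, moves straight up and down only, needs about 3 N and stays where it is left. At 0 the tube tip is 10 mm above the worktop; the tip is above the bottle's rim when this is over 0.102.
- tube_tip (a point): Lower end of the steel sipper tube (7 mm in diameter, hangs straight down from the arm, 114 mm long), on its axis. Overhead, a wire wall shelf hangs at 0.54 m above z = 0, beyond x = 0.60 m and for y under 0.32 m: keep the wrist in front of it when swinging across.
- depth_ring (a point): Middle of the dark ring (3 mm high) round the sipper tube, 88 mm above the tube tip and 26 mm below the arm's underside.
- lift_knob (a point): Centre of the black round lift knob on the sipper arm, straight above the tube: 20 mm in diameter, from 11 mm below to 11 mm above this point. The arm's top (20 mm wide) is 14 mm below this point; the arm runs from 12 mm in front of the knob's axis back into the housing. This point is 0.154 m above the worktop at joint 0.
- stain_bottle: A square stain bottle with a white screw cap, 42 x 42 x 104 mm, loose, standing near the cradle. Bystander. Origin: centre of its underside.
- square_bottle: A second square stain bottle of the same shape with a dark cap, 42 x 42 x 104 mm, loose, standing near the cradle. Bystander. Origin: centre of its underside.
- carton: The carton of cover glasses, 46 x 50 x 58 mm, loose, standing near the cradle. Bystander. Origin: centre of its underside.
- vial: A small amber vial with a white cap, 23 mm in diameter, 32 mm high, loose, standing in front of the cradle area. Bystander. Origin: centre of its underside.

How it is judged (in metres and radians):
On the way, in this order (a step that is already met when the one before it is completed fails the run):
1. the sipper arm is lifted until the tube tip is clear of the bottle's height (value of joint sipper above 0.104 m), for 0.2 s.
2. the rinse bottle stands home in the cradle, its mouth under the raised tube (horizontal distance between bottle_mouth and tube_tip below 0.006 m and value of joint sipper above 0.1 m and angle between rinse_bottle's own z axis and vertical below 0.05 rad), for 0.3 s.
At the end, for the whole second after the job is handed in: The rinse bottle stands upright and still on the worktop, its mouth within 6 mm of the tube's axis, the middle of the dark ring on the tube within 4 mm of the rim's height, and the two stain bottles, the carton and the vial stand upright within 15 mm of where they were (horizontal distance between bottle_mouth and tube_tip below 0.006 m and z of depth_ring in the frame of rinse_bottle between 0.108 and 0.116 m and angle between rinse_bottle's own z axis and vertical below 0.05 rad and height (world z) of rinse_bottle below 0 m and linear speed of rinse_bottle below 0.01 m/s and distance of each of stain_bottle, square_bottle, carton, vial from where it was at the start of the episode below 0.015 m and angle between each of stain_bottle, square_bottle, carton, vial's own z axis and vertical below 0.1 rad); the robot touches nothing.
It fails at once if the rinse bottle is tipped by more than 0.2 rad (angle between rinse_bottle's own z axis and vertical above 0.2 rad).
It fails at once if the rinse bottle is lifted more than 10 mm off the worktop (height (world z) of rinse_bottle above 0.006 m).
It fails at once if the rinse bottle is gripped or shoved hard: the fingers press on it with more than 30 N (contact force between the fingers and rinse_bottle above 30 N).
It fails at once if a stain bottle, the carton or the vial is pushed more than 15 mm from its place or tipped by more than 0.3 rad (angle between any of stain_bottle, square_bottle, carton, vial's own z axis and vertical above 0.3 rad or distance of any of stain_bottle, square_bottle, carton, vial from where it was at the start of the episode above 0.015 m).
It also fails if it takes over 72 s, if anything falls off the work surface, if the arm or the gripper's body presses on something with over 40 N, if the wrist force passes 120 N, or if a joint passes its speed limit or range.

## Working session

There is one attempt and no reset: what is moved stays moved. The work goes in short steps, Python scripts to look and compute and a tool call to move; the robot and the scene stay as the last step left them, time stands still between calls to the robot, and variables do not carry over. Pictures are saved under pics/ and viewed, and the job is handed in when it is done.

Besides the shell and the picture viewer there is one more tool, called after "Request:" as a command line: name --argument value ..., lists and objects as JSON in quotes. apply_moves: Moves the arm, as the interface text tells. Its arguments: {"type":"object","properties":{"series":{"type":"array","items":{"type":"array"}},"grip_force":{"type":"number"}},"required":["series"]}

```bash
ls; mkdir -p pics; python3 - <<'E'
from cell import manip
import cv2,numpy as np
np.set_printoptions(precision=4,suppress=True)
print(manip.read_state())
for n in ("scene","top","wrist"):
    p,d=manip.camera(n)
    cv2.imwrite(f"pics/{n}0.png",p[:,:,::-1]); np.save(f"pics/{n}0.npy",d)
    print(n,manip.camera_info(n))
E
```

```text
pics
{'clock': 0.0, 'joints': array([ 1.0524,  0.3005,  1.5216, -0.    ,  1.3207, -0.0666]), 'qd': array([ 0.0004,  0.0015, -0.0003, -0.0024,  0.0008,  0.0005]), 'effort': array([  0.0015, -53.1819, -35.2722,   0.0709,   0.0245,  -0.0001]), 'eef_pos': array([240.0178, 494.6068, 229.9016]), 'eef_rot': array([-3.1415,  0.0011,  1.119 ]), 'wrist_force': array([-0.0571, -0.5004,  0.6324]), 'moment': array([ 0.0297,  0.0155, -0.059 ]), 'finger_gap': 94.12395598839623}
scene {'intrinsics': array([[490.0404,   0.    , 317.9034],
       [  0.    , 490.0404, 240.9152],
       [  0.    ,   0.    ,   1.    ]]), 'extrinsics': array([[   0.9035,   -0.428 ,   -0.0239, -341.0068],
       [  -0.2323,   -0.4421,   -0.8663,  300.1899],
       [   0.3602,    0.7883,   -0.4989,  588.0408],
       [   0.    ,    0.    ,    0.    ,    1.    ]])}
top {'intrinsics': array([[564.1118,   0.    , 317.7112],
       [  0.    , 564.1118, 245.4171],
       [  0.    ,   0.    ,   1.    ]]), 'extrinsics': array([[ -0.0017,  -1.    ,  -0.005 , 227.1043],
       [ -0.9691,   0.0029,  -0.2467, 501.6582],
       [  0.2467,   0.0044,  -0.9691, 858.8443],
       [  0.    ,   0.    ,   0.    ,   1.    ]])}
wrist {'intrinsics': array([[340.0522,   0.    , 318.9789],
       [  0.    , 340.0522, 239.5586],
       [  0.    ,   0.    ,   1.    ]]), 'hand_eye': array([[   1.    ,   -0.0004,    0.0007,   -0.4406],
       [   0.0002,    0.969 ,    0.2469,  -70.514 ],
       [  -0.0007,   -0.2469,    0.969 , -154.5765],
       [   0.    ,    0.    ,    0.    ,    1.    ]])}
```

View pics/scene0.png

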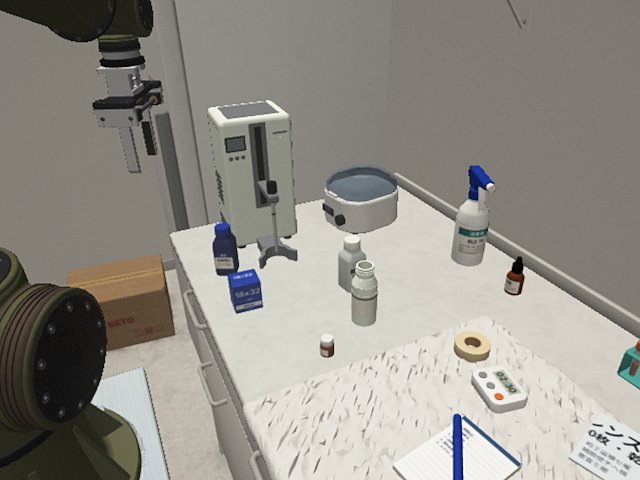

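View pics/top0.png

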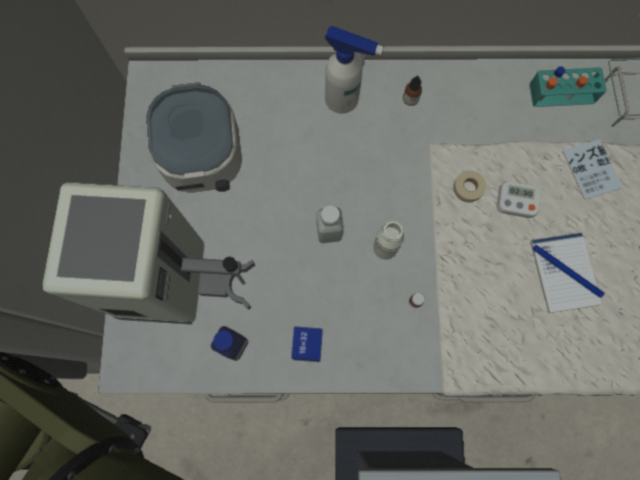

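View pics/wrist0.png

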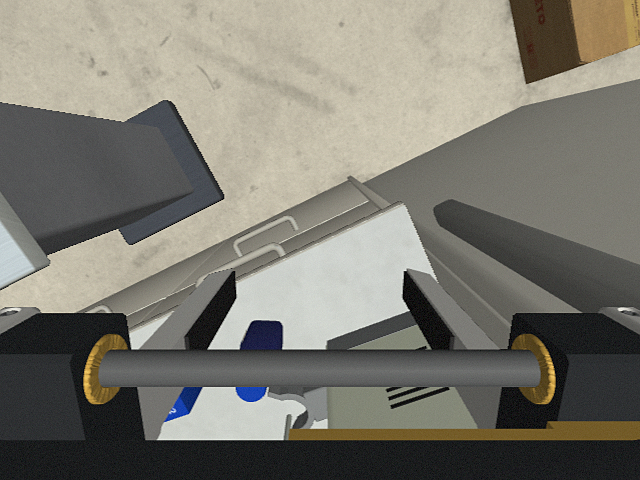

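The scene shows the analyser with its knob at scene px (268,187) and top px (231,265), and the cradle opening towards image right (−y). The open rinse bottle is at top (390,236). The white-capped stain bottle is at (330,220), the carton at (307,344), the dark-capped bottle at (228,343) and the vial at (417,300).

```bash
cat > h.py <<'E'
import numpy as np,cv2
from cell import manip
np.set_printoptions(precision=3,suppress=True)
def cloud(n,d):
    i=manip.camera_info(n);K=i["intrinsics"];T=np.linalg.inv(i["extrinsics"])
    v,u=np.mgrid[:480,:640]
    P=np.stack([(u-K[0,2])/K[0,0]*d,(v-K[1,2])/K[1,1]*d,d,np.ones_like(d)],-1)@T.T
    P=P[...,:3];P[d<=0]=np.nan
    return P
def proj(n,p):
    i=manip.camera_info(n);K=i["intrinsics"];c=(i["extrinsics"]@np.append(p,1))[:3];c=K@c
    return c[:2]/c[2]
def circ(p):
    A=np.c_[2*p,np.ones(len(p))];s=np.linalg.lstsq(A,(p**2).sum(1),rcond=None)[0]
    return s[:2],np.sqrt(s[2]+s[0]**2+s[1]**2)
E
python3 - <<'E'
from h import *
C={n:cloud(n,np.load(f"pics/{n}0.npy")) for n in("scene","top")}
for n,pts in dict(top=[(231,263),(390,228),(330,213),(307,344),(228,338),(417,298),(200,265),(253,264),(247,305),(215,285),(236,287),(110,240),(270,260),(184,265),(160,195),(195,320),(52,290),(66,185)],scene=[(268,187),(278,230),(365,265),(270,245),(292,256),(261,258),(290,150),(210,160)]).items():
    for u,v in pts: print(n,u,v,C[n][v,u])
# table height
for n in C:
    z=C[n][...,2]; m=(abs(z+4)<8)&(C[n][...,1]>150)&(C[n][...,0]>300)&(C[n][...,0]<700); print(n,np.median(z[m]))
# objects: heights map clusters
for n in C:
    P=C[n];m=(P[...,2]>8)&(P[...,2]<320)&(P[...,0]>150)&(P[...,0]<600)&(P[...,1]>0)&(P[...,1]<700)
    k,l,s,c=cv2.connectedComponentsWithStats(m.astype(np.uint8))
    for j in range(1,k):
        if s[j,4]>60:
            q=P[l==j];print(n,s[j],np.nanmin(q,0),np.nanmax(q,0))
E
```

```text
top 231 263 [448.088 348.45  176.28 ]
top 390 228 [532.75  106.249  58.823]
top 330 213 [547.329 206.05   95.931]
top 307 344 [343.741 243.206  53.607]
top 228 338 [349.232 360.887 101.601]
top 417 298 [420.854  61.382  27.06 ]
top 200 265 [450.746 397.753 151.4  ]
top 253 264 [482.434 337.093  13.257]
top 247 305 [410.526 344.111  22.465]
top 215 285 [445.086 399.601  18.966]
top 236 287 [446.263 368.01   -7.384]
top 110 240 [454.436 482.865 281.279]
top 270 260 [493.337 309.679  -4.153]
top 184 265 [450.215 420.509 154.128]
top 160 195 [513.862 425.187 279.515]
top 195 320 [388.977 435.536  -4.491]
top 52 290 [392.136 548.802 279.312]
top 66 185 [527.37  545.837 280.586]
scene 268 187 [440.479 345.903 170.508]
scene 278 230 [482.941 427.905  26.544]
scene 365 265 [523.325 118.252  99.283]
scene 270 245 [444.922 377.086  24.81 ]
scene 292 256 [479.335 341.484   7.225]
scene 261 258 [411.818 341.169  21.941]
scene 290 150 [520.068 423.479 206.403]
scene 210 160 [392.525 607.429 147.51 ]
scene -2.7970847816292235
top -4.281758285246951
scene [   97    74   200   235 23410] [174.188 21
[... 219 characters left out ...]
3  15  20 232] [408.924  46.859   8.014] [432.424  68.649  30.896]
top [    0   119   254   260 34281] [291.548 336.009   8.068] [599.995 636.774 319.939]
top [316 205  28  37 848] [522.664 183.646   8.318] [567.195 228.92  103.398]
top [373 221  31  37 824] [492.84   87.661   8.034] [534.74  130.918 112.289]
top [410 293  15  14 165] [408.971  49.453   8.032] [431.645  71.525  32.088]
top [211 326  37  35 835] [320.832 342.143   8.205] [370.969 392.495 103.067]
top [291 326  31  36 970] [318.721 220.976  10.638] [372.305 268.512  58.594]
top [ 70 391  48  34 165] [238.379 442.522 204.646] [272.75  542.217 319.966]
top [122 414  29  16  74] [232.055 409.108 302.285] [248.727 438.137 319.467]
```

```bash
python3 - <<'E'
import cv2
a=cv2.imread("pics/top0.png")[160:370,30:450];cv2.imwrite("pics/topc.png",cv2.resize(a,(798,399),interpolation=cv2.INTER_CUBIC))
a=cv2.imread("pics/scene0.png")[90:370,190:410];cv2.imwrite("pics/scenec.png",cv2.resize(a,(471,600),interpolation=cv2.INTER_CUBIC))
E
```

```text
(no output)
```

View pics/topc.png

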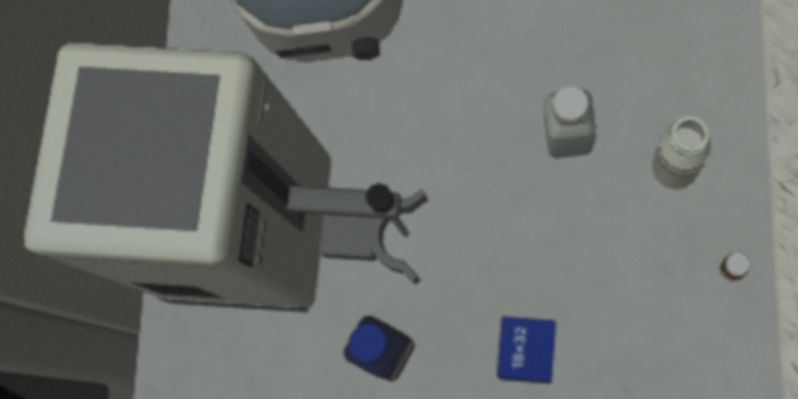

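View pics/scenec.png

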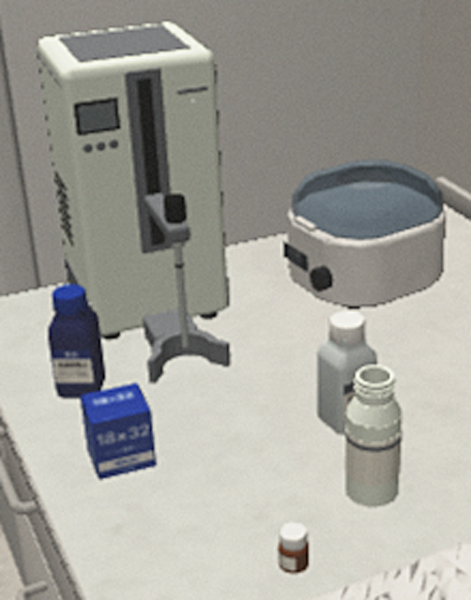

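```bash
python3 - <<'E'
from h import *
C={n:cloud(n,np.load(f"pics/{n}0.npy")) for n in("scene","top")}
# front face plane
P=C["scene"];q=P[120:235,212:295].reshape(-1,3);q=q[(q[:,2]>40)&(q[:,2]<260)&(q[:,1]>400)&(q[:,1]<450)]
x,y=q[:,0],q[:,1];keep=np.ones(len(x),bool)
for _ in range(8):
    a=np.polyfit(x[keep],y[keep],1);r=y-np.polyval(a,x);keep=abs(r)<3
print("scene front y=a x+b",a,keep.sum(),"yaw in=",np.degrees(np.arctan(a[0])))
P=C["top"];m=(P[...,2]>274)&(P[...,2]<288)&(P[...,1]>400)&(P[...,1]<600)&(P[...,0]<560)&(P[...,0]>350)
print("top plate",cv2.minAreaRect(P[m][:,:2].astype(np.float32)),m.sum())
print(cv2.boxPoints(cv2.minAreaRect(P[m][:,:2].astype(np.float32))))
# knob
for n,w in(("top",(215,250,222,275)),("scene",(175,200,255,280))):
    P=C[n][w[2]if n=="top" else w[0]:w[3] if n=="top" else w[1], w[0] if n=="top" else w[2]: w[1] if n=="top" else w[3]].reshape(-1,3)
    print(n,len(P))
    k=P[(P[:,2]>158)&(P[:,2]<200)&(P[:,1]<370)&(P[:,1]>320)];print("knob",len(k),np.nanmin(k,0),np.nanmax(k,0),np.median(k,0))
    t=k[k[:,2]>np.percentile(k[:,2],60)];print(np.c_[t.min(0),t.max(0)].T, (t.min(0)+t.max(0))/2)
# tube, arm
P=C["scene"];q=P[205:250,270:282].reshape(-1,3);q=q[(q[:,2]>35)&(q[:,2]<115)&(q[:,1]<375)];print("tube",len(q),np.median(q,0),q[:,:2].std(0))
# bottle neck & body
for n in C:
    P=C[n].reshape(-1,3);m=(P[:,0]>480)&(P[:,0]<560)&(P[:,1]>75)&(P[:,1]<145)
    P=P[m]
    for lo,hi,rr in((10,74,22),(95,108,15)):
        k=P[(P[:,2]>lo)&(P[:,2]<hi)]
        from scipy.optimize import least_squares
        f=lambda c:np.hypot(*(k[:,:2]-c).T)-rr
        s=least_squares(f,[515,110],loss="soft_l1",f_scale=2);print(n,"bottle",lo,hi,len(k),s.x,np.abs(s.fun).mean())
    print(P[:,2].max())
# vial
for n in C:
    P=C[n].reshape(-1,3);k=P[(P[:,0]>400)&(P[:,0]<440)&(P[:,1]>40)&(P[:,1]<80)&(P[:,2]>4)&(P[:,2]<26)]
    s=least_squares(lambda c:np.hypot(*(k[:,:2]-c).T)-11.5,[420,60],loss="soft_l1",f_scale=2);print("vial",n,s.x)
E
```

```text
scene front y=a x+b [ -0.064 455.632] 5342 yaw in= -3.6890891585834567
top plate ((457.55322265625, 492.54852294921875), (133.975341796875, 144.32322692871094), 86.09628295898438) 11576
[[380.999 430.629]
 [524.987 420.804]
 [534.108 554.468]
 [390.12  564.294]]
top 1855
knob 185 [438.635 341.97  158.147] [458.661 360.901 180.261] [446.493 350.561 176.416]
[[439.201 342.386 176.829]
 [456.689 360.901 180.261]] [447.945 351.644 178.545]
scene 625
knob 125 [437.524 338.953 158.31 ] [456.906 359.929 179.585] [445.701 344.398 171.252]
[[438.403 340.088 174.553]
 [456.906 359.929 179.585]] [447.655 350.008 177.069]
tube 118 [447.289 349.089  76.522] [1.967 1.74 ]
scene bottle 10 74 785 [515.922 107.985] 0.7513663455284066
scene bottle 95 108 214 [515.054 106.738] 1.6250886734874337
110.41734965658117
top bottle 10 74 378 [514.446 109.041] 3.154473218482349
top bottle 95 108 152 [514.451 108.805] 1.5440628016289328
112.2887492967127
vial scene [420.981  59.906]
vial top [420.559  59.413]
```

Request:
apply_moves --series '[[[0,0,5],[0,0,0],60],[[0,0,10],[0,0,-0.15],60],[[4,-2.8,10],[0,0,-0.3],60],[[8,-5.6,10],[0,0,-0.45],60],[[12,-8.4,10],[0,0,-0.6],60],[[16,-11.2,10],[0,0,-0.78],60],[[19,-13.2,10],[0,0,-0.96],60],[[20.8,-14.4,10],[0,0,-1.1],60],[[20.8,-14.4,10],[0,0,-1.185],60],[[20.8,-14.4,10],[0,0,-1.185],60]]'

```text
clock: 1.4
eef_pos: [448.2, 350.6, 330.1]
eef_rot: [3.141, 0.0, -0.066]
wrist_force: [1.2, -0.6, -0.7]
finger_gap: 56.4
```

```bash
python3 - <<'E'
from h import *
s=manip.read_state();print(s)
p,d=manip.camera("wrist");cv2.imwrite("pics/w1.png",p[:,:,::-1]);np.save("pics/w1.npy",d)
p,d=manip.camera("scene");cv2.imwrite("pics/s1.png",p[:,:,::-1])
E
```

```text
{'clock': 1.4, 'joints': array([0.599, 0.291, 1.304, 0.   , 1.547, 0.665]), 'qd': array([ 0.009, -0.005,  0.001,  0.   ,  0.003, -0.049]), 'effort': array([ -0.666, -54.36 , -37.321,   0.048,  -0.038,   0.971]), 'eef_pos': array([448.201, 350.635, 330.139]), 'eef_rot': array([ 3.141,  0.   , -0.066]), 'wrist_force': array([ 1.237, -0.598, -0.745]), 'moment': array([-0.007,  0.088,  0.031]), 'finger_gap': 56.392584210602635}
```

View pics/w1.png

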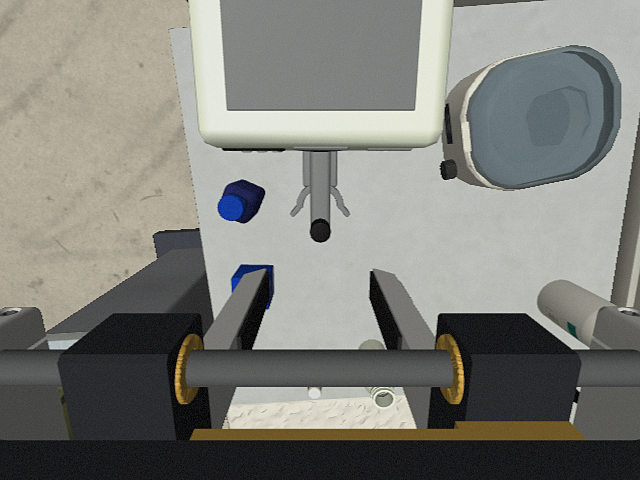

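View pics/s1.png

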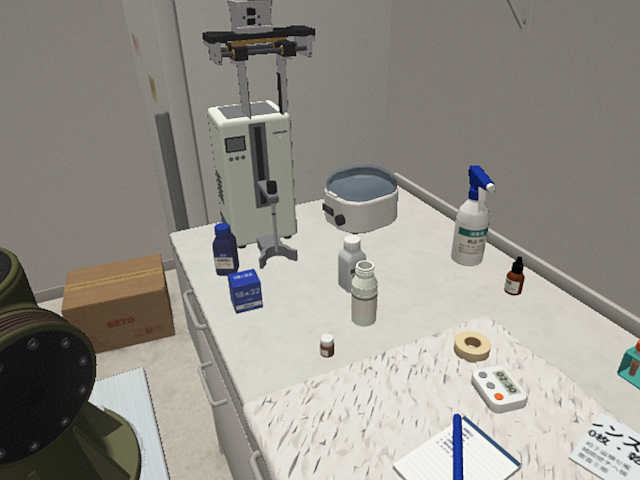

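The wrist view shows the knob at (320,230), centred between the finger lines. I'll work out its position from this picture.

```bash
cat >> h.py <<'E'
from scipy.spatial.transform import Rotation as Ro
def wcloud(d,pos,rot):
    i=manip.camera_info("wrist");K=i["intrinsics"];v,u=np.mgrid[:480,:640]
    P=np.stack([(u-K[0,2])/K[0,0]*d,(v-K[1,2])/K[1,1]*d,d,np.ones_like(d)],-1)@i["hand_eye"].T
    return P[...,:3]@Ro.from_euler("xyz",rot).as_matrix().T+pos
E
python3 - <<'E'
from h import *
P=wcloud(np.load("pics/w1.npy"),[448.2,350.63,330.14],[3.141,0,-0.066])
q=P[215:245,305:335].reshape(-1,3);k=q[(q[:,2]>158)&(q[:,2]<200)]
print(k.min(0),k.max(0));t=k[k[:,2]>np.median(k[:,2])-2];print(np.median(k[:,2]),(t.min(0)+t.max(0))/2,len(k))
for y in (160,180,200): print(P[y,320])
# housing top edges & cradle points
q=P[20:150,190:450].reshape(-1,3);k=q[(q[:,2]>270)&(q[:,2]<295)].astype(np.float32);print(cv2.boxPoints(cv2.minAreaRect(k[:,:2])))
for uv in [(294,213),(347,213),(235,208),(384,395),(315,392),(252,275)]: print(uv,P[uv[1],uv[0]])
E
```

```text
[439.453 340.378 158.063] [459.286 359.914 179.444]
177.0997184719128 [449.44  350.146 177.348] 400
[454.172 414.617 151.853]
[452.944 395.955 153.567]
[451.675 376.556 152.402]Traceback (most recent call last):
  File "<stdin>", line 7, in <module>
cv2.error: OpenCV(4.12.0) /io/opencv/modules/imgproc/src/convhull.cpp:143: error: (-215:Assertion failed) total >= 0 && (depth == CV_32F || depth == CV_32S) in function 'convexHull'
```

Request:
apply_moves --series '[[[0.1,-0.05,-4],[0,0,0],50],[[0.1,-0.05,-8],[0,0,0],50],[[0.1,-0.05,-11],[0,0,0],50],[[0.1,-0.05,-13],[0,0,0],50],[[0.1,-0.05,-14.8],[0,0,0],50],[[0.1,-0.05,-14.8],[0,0,0],50],[[0.1,-0.05,-14.8],[0,0,0],0],[[0.1,-0.05,-14.8],[0,0,0],0],[[0.1,-0.05,-14.8],[0,0,0],0],[[0.1,-0.05,-14.8],[0,0,0],0]]' --grip_force 20

```text
clock: 2.75
eef_pos: [449.1, 350.4, 182.8]
eef_rot: [-3.141, -0.0, -0.066]
wrist_force: [-1.9, 0.0, 2.3]
finger_gap: 19.3
```

Request:
apply_moves --series '[[[0,0,0],[0,0,0],0],[[0,0,1],[0,0,0],0],[[0,0,2.2],[0,0,0],0],[[0,0,3.6],[0,0,0],0],[[0,0,5],[0,0,0],0],[[0,0,6.4],[0,0,0],0],[[0,0,7.8],[0,0,0],0],[[0,0,9],[0,0,0],0],[[0,0,9.8],[0,0,0],0],[[0,0,9.8],[0,0,0],0]]'

```text
clock: 4.0
eef_pos: [449.1, 350.4, 281.3]
eef_rot: [-3.141, -0.0, -0.066]
wrist_force: [-4.5, 2.9, 1.9]
finger_gap: 19.3
```

```bash
python3 - <<'E'
from h import *
s=manip.read_state();print(s['eef_pos'],s['wrist_force'],s['finger_gap'])
p,d=manip.camera("scene");cv2.imwrite("pics/s2.png",cv2.resize(p[90:370,190:410,::-1],(471,600)))
P=cloud("scene",d);
for v in range(120,250,6): 
    r=P[v,262:290]; print(v,[ (262+i,r[i].round().tolist()) for i in range(28) if r[i][1]<375][:1])
E
```

```text
[449.055 350.369 281.306] [-4.518  2.897  1.866] 19.276144193598846
120 [(270, [458.0, 357.0, 294.0])]
126 [(262, [438.0, 345.0, 289.0])]
132 [(262, [437.0, 343.0, 279.0])]
138 [(262, [436.0, 342.0, 268.0])]
144 [(262, [441.0, 361.0, 251.0])]
150 [(262, [439.0, 357.0, 241.0])]
156 [(266, [443.0, 351.0, 231.0])]
162 [(268, [446.0, 349.0, 219.0])]
168 [(268, [444.0, 349.0, 207.0])]
174 [(269, [446.0, 352.0, 194.0])]
180 [(269, [445.0, 351.0, 182.0])]
186 [(270, [445.0, 346.0, 172.0])]
192 [(270, [445.0, 351.0, 157.0])]
198 [(271, [445.0, 347.0, 146.0])]
204 [(271, [445.0, 351.0, 131.0])]
210 []
216 []
222 []
228 []
234 []
240 []
246 [(272, [448.0, 374.0, 23.0])]
```

View pics/s2.png

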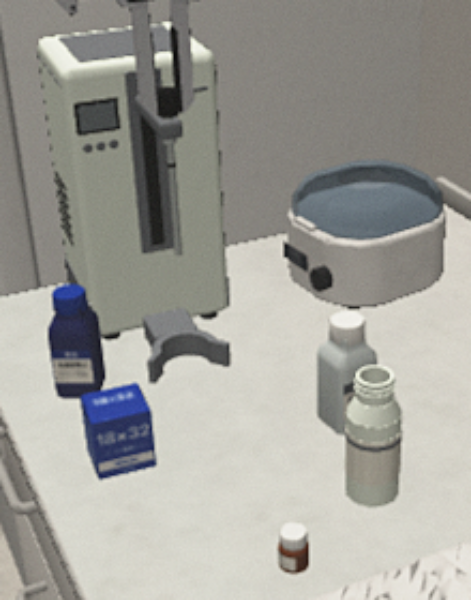

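Request:
apply_moves --series '[[[0,0,0],[0,0,0],50],[[0,0,0],[0,0,0],50],[[0,0,0],[0,0,0],50],[[0,0,0],[0,0,0],50],[[0,0,0],[0,0,0],50],[[0,0,1],[0,0,0],50],[[0,0,2.5],[0,0,0],50],[[0,0,4],[0,0,0],50],[[0,0,4],[0,0,0],50],[[0,0,4],[0,0,0],50]]'

```text
clock: 5.3
eef_pos: [449.0, 350.3, 320.1]
eef_rot: [3.141, 0.0, -0.066]
wrist_force: [-1.1, -0.4, 0.1]
finger_gap: 47.1
```

```bash
cat >> h.py <<'E'
def pose(bx,by,h,tipz=13,t=25,back=0,off=24.3):
    h=np.radians(h);t=np.radians(t);d=np.array([np.sin(h),np.cos(h),0])
    R=Ro.from_euler("z",-h)*Ro.from_euler("x",t)*Ro.from_euler("x",np.pi)
    tip=np.array([bx,by,0])-(off+back)*d;tip[2]=tipz
    return tip-25*R.apply([0,0,1]),R
def rel(p,R,p0,R0): return (p-p0)/10,(R*R0.inv()).as_rotvec()
E
python3 - <<'E'
from h import *
s=manip.read_state();print(s['eef_pos'],s['eef_rot'],s['wrist_force'],s['finger_gap'])
R0=Ro.from_euler("xyz",[np.pi,0,-0.066]);p0=np.array([449,350.4,321.5])
p,R=pose(515.5,108.5,-5,tipz=200,back=30);print(p,*rel(p,R,p0,R0))
p,R=pose(515.5,108.5,-5,tipz=13,back=30);print(p,*rel(p,R,p0,R0))
p,d=manip.camera("scene");cv2.imwrite("pics/s3.png",cv2.resize(p[90:370,190:410,::-1],(471,600)))
P=cloud("scene",d);q=P[135:152,262:278].reshape(-1,3);print(np.nanmax(q,0))
E
```

```text
[449.043 350.254 320.135] [ 3.141  0.    -0.066] [-1.119 -0.401  0.084] 47.12791090604758
[521.153  43.881 222.658] [  7.215 -30.652  -9.884] [0.437 0.005 0.151]
[521.153  43.881  35.658] [  7.215 -30.652 -28.584] [0.437 0.005 0.151]
[494.55  427.923 272.901]
```

View pics/s3.png

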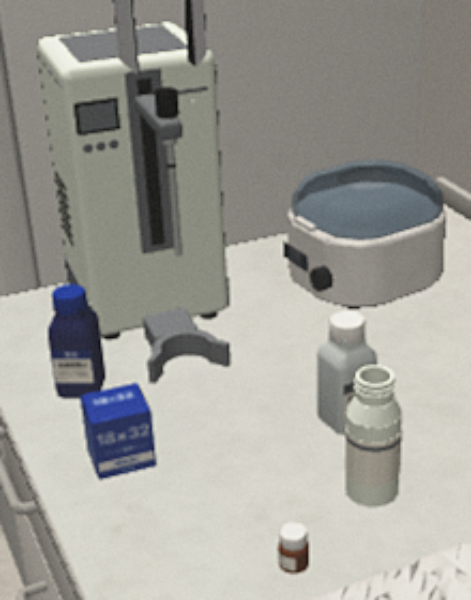

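Request:
apply_moves --series '[[[0,-3,0],[0,0,0],30],[[1,-7,0],[0.05,0,0.02],30],[[2,-11,-1],[0.1,0,0.04],30],[[3,-15,-2.5],[0.15,0,0.06],30],[[4,-19,-4],[0.2,0,0.08],30],[[5,-23,-5.5],[0.26,0,0.1],30],[[6,-27,-7.5],[0.32,0,0.12],30],[[7.2,-30.6,-9.8],[0.38,0,0.14],30],[[7.2,-30.6,-9.8],[0.437,0.005,0.151],30],[[7.2,-30.6,-9.8],[0.437,0.005,0.151],30]]'

```text
clock: 6.6
eef_pos: [521.0, 43.6, 221.5]
eef_rot: [-2.705, 0.002, 0.086]
wrist_force: [-0.1, 1.9, 0.5]
finger_gap: 28.2
```

```bash
python3 - <<'E'
from h import *
s=manip.read_state();print(s['eef_pos'],s['eef_rot'],s['wrist_force'],s['finger_gap'],s['joints'])
p,d=manip.camera("scene");cv2.imwrite("pics/s4.png",p[:,:,::-1]);np.save("pics/s4.npy",d)
p,d=manip.camera("wrist");cv2.imwrite("pics/w4.png",p[:,:,::-1]);np.save("pics/w4.npy",d)
E
```

```text
[521.003  43.573 221.524] [-2.705  0.002  0.086] [-0.096  1.906  0.544] 28.22274275192676 [-0.181  0.292  1.608  0.428  1.384 -0.377]
```

View pics/s4.png

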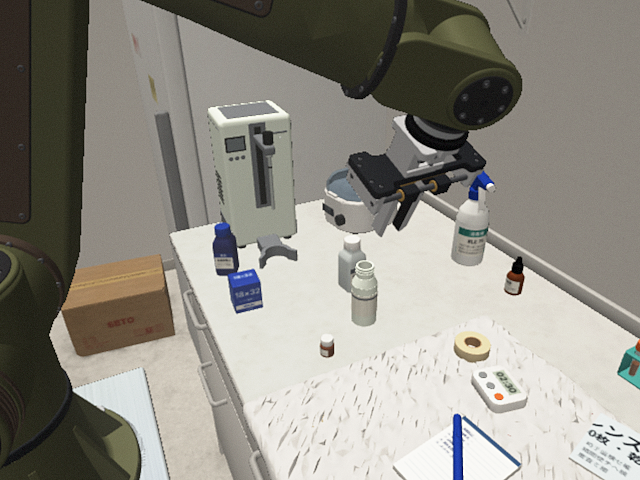

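View pics/w4.png

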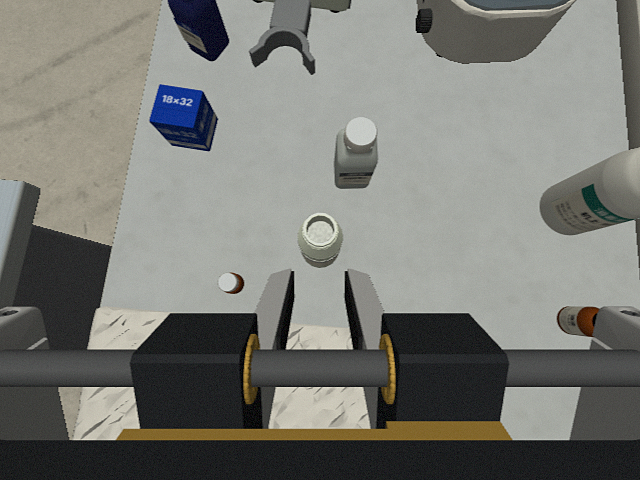

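The wrist view shows the bottle mouth at (320,230), lined up with the finger gap. The stain bottle cap is at (361,135) and the cradle mouth at (283,55). I'll measure all of these from this view.

```bash
python3 - <<'E'
from h import *
from scipy.optimize import least_squares
P=wcloud(np.load("pics/w4.npy"),[521.003,43.573,221.524],[-2.705,0.002,0.086])
print("table z",np.median(P[100:150,250:320,2]))
q=P[200:275,285:360].reshape(-1,3)
for lo,hi,r in((8,70,22),(92,107,15)):
    k=q[(q[:,2]>lo)&(q[:,2]<hi)&(abs(q[:,0]-515)<30)&(abs(q[:,1]-108)<30)]
    s=least_squares(lambda c:np.hypot(*(k[:,:2]-c).T)-r,[515,108],loss="soft_l1",f_scale=1.5);print("bottle",lo,len(k),s.x,abs(s.fun).mean())
k=q[q[:,2]>104];print("rim",len(k),circ(k[:,:2]),np.median(k[:,2]))
q=P[110:192,330:385].reshape(-1,3);q=q[(q[:,2]>8)&(q[:,1]>165)&(q[:,1]<240)&(q[:,0]<590)]
for a in range(8,105,12):
    k=q[(q[:,2]>a)&(q[:,2]<a+12)];print("stain",a,len(k),k.min(0)[:2],k.max(0)[:2]) if len(k) else 0
q=P[80:155,145:222].reshape(-1,3);q=q[(q[:,2]>5)&(q[:,2]<70)];print("carton",q.min(0),q.max(0))
q=P[0:80,240:355].reshape(-1,3);k=q[(q[:,2]>15)&(q[:,2]<30)&(q[:,1]<400)]
tp=k[k[:,2]>19.5];print("cradle top",len(tp),tp.min(0),tp.max(0))
r=np.hypot(*(tp[:,:2]-[448.5,351]).T);
# inner wall: wall points below top facing
w=q[(q[:,2]>0)&(q[:,2]<18)&(q[:,1]<400)];s=least_squares(lambda c:np.hypot(*(w[:,:2]-c).T)-23.5,[448.5,351],loss="soft_l1",f_scale=1);print("recess",len(w),s.x,abs(s.fun).mean())
# horn tips
f=tp[tp[:,1]<tp[:,1].min()+12];print(f[f[:,0]<448].mean(0),f[f[:,0]>448].mean(0))
import collections
E
```

```text
table z -3.8421423527998115
bottle 8 673 [528.58   99.936] 5.481111401664344
bottle 92 322 [516.557 103.729] 1.5560171524620636
rim 522 (array([519.256,  82.783]), np.float64(27.578146021561775)) 107.84274699845051
stain 8 124 [525.06  180.659] [566.442 203.292]
stain 20 148 [523.863 180.499] [565.993 213.871]
stain 32 160 [525.251 180.641] [568.251 202.262]
stain 44 191 [523.944 180.272] [567.928 214.433]
stain 56 267 [524.324 181.017] [567.765 216.594]
stain 68 645 [525.225 181.77 ] [566.837 221.081]
stain 80 157 [530.908 187.996] [561.463 205.432]
stain 92 842 [531.269 187.823] [561.203 218.34 ]
carton [319.704 215.997   5.141] [373.945 266.925  56.691]
cradle top 1196 [408.381 332.562  19.57 ] [489.823 399.998  25.363]
recess 720 [448.906 349.569] 5.2780391902708095
[413.325 341.681  22.   ] [483.289 338.94   22.043]
```

Request:
apply_moves --series '[[[0,0,-3],[0,0,0],30],[[0,0,-6],[0,0,0],30],[[0,0,-9],[0,0,0],30],[[0,0,-12],[0,0,0],30],[[0,0,-14],[0,0,0],30],[[0,0,-16],[0,0,0],30],[[0,0,-17.5],[0,0,0],30],[[0,0,-18.5],[0,0,0],30],[[0,0,-18.5],[0,0,0],30],[[0,0,-18.5],[0,0,0],30]]'

```text
clock: 7.95
eef_pos: [521.5, 44.2, 38.0]
eef_rot: [-2.705, -0.001, 0.087]
wrist_force: [-0.3, -1.0, 0.8]
finger_gap: 28.0
```

```bash
python3 - <<'E'
from h import *
s=manip.read_state();print(s['eef_pos'],s['eef_rot'],s['wrist_force'],s['finger_gap'],s['joints'])
p,d=manip.camera("scene");cv2.imwrite("pics/s5.png",p[:,:,::-1]);np.save("pics/s5.npy",d)
p,d=manip.camera("top");cv2.imwrite("pics/t5.png",p[:,:,::-1]);np.save("pics/t5.npy",d)
E
```

```text
[521.471  44.213  37.979] [-2.705 -0.001  0.087] [-0.253 -1.016  0.835] 27.994597495321813 [-0.18   0.546  1.736  0.493  1.038 -0.56 ]
```

View pics/s5.png

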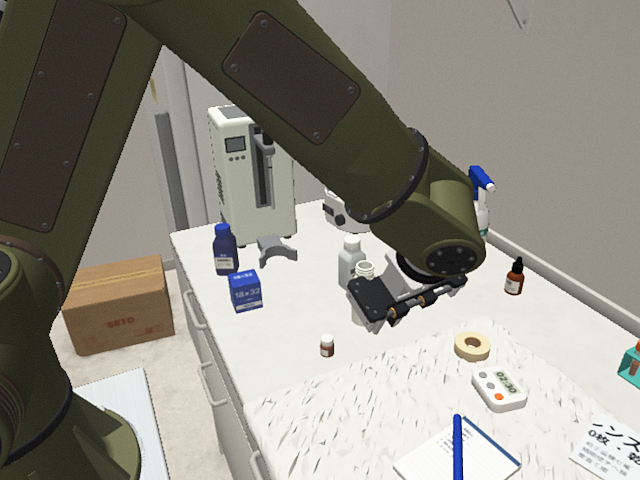

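View pics/t5.png

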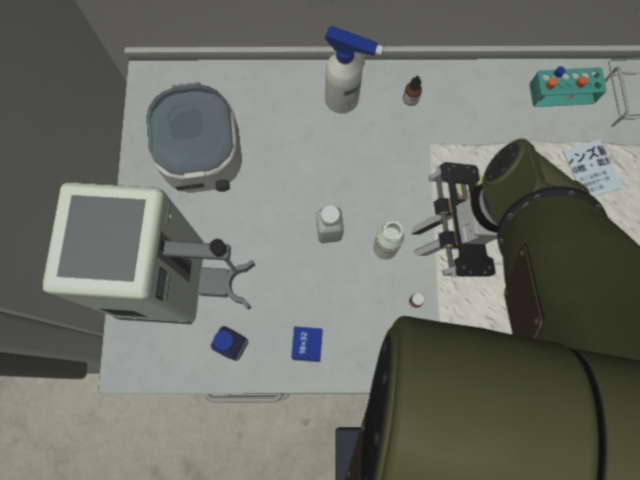

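```bash
python3 - <<'E'
from h import *
p0=np.array([521.3,44.3,37.7]);R0=pose(0,0,-5)[1]
W=[(516,107.5,-5),(428,240,-5),(428,240,10),(448.5,351,8)]
for w in W:
    p,R=pose(*w,tipz=12);print(w,p,*rel(p,R,p0,R0))
E
```

```text
(516, 107.5, -5) [519.039  72.767  34.658] [-0.226  2.847 -0.304] [0. 0. 0.]
(428, 240, -5) [431.039 205.267  34.658] [-9.026 16.097 -0.304] [0. 0. 0.]
(428, 240, 10) [421.946 205.664  34.658] [-9.935 16.136 -0.304] [-0.    -0.    -0.262]
(448.5, 351, 8) [443.648 316.474  34.658] [-7.765 27.217 -0.304] [ 0.    -0.    -0.227]
```

Request:
apply_moves --series '[[[-0.1,0.8,-0.3],[0,0,0],30],[[-0.15,1.5,-0.3],[0,0,0],30],[[-0.2,2.1,-0.3],[0,0,0],30],[[-0.25,2.6,-0.3],[0,0,0],30],[[-0.3,3.0,-0.3],[0,0,0],30],[[-0.5,3.4,-0.3],[0,0,0],30],[[-0.8,3.9,-0.3],[0,0,0],30],[[-1.1,4.4,-0.3],[0,0,0],30],[[-1.4,4.9,-0.3],[0,0,0],30],[[-1.4,4.9,-0.3],[0,0,0],30]]'

```text
clock: 9.3
eef_pos: [506.8, 93.7, 34.5]
eef_rot: [-2.705, 0.001, 0.088]
wrist_force: [-0.2, 0.0, 0.6]
finger_gap: 28.1
```

```bash
cat > look.py <<'E'
import sys
from h import *
n=sys.argv[1]
s=manip.read_state();print(s['clock'],s['eef_pos'],s['eef_rot'],s['wrist_force'],s['finger_gap'])
p,d=manip.camera("wrist");cv2.imwrite(f"pics/w{n}.png",p[:,:,::-1]);np.save(f"pics/w{n}.npy",d)
q,d=manip.camera("top");cv2.imwrite(f"pics/t{n}.png",cv2.resize(q[160:370,30:450,::-1],(798,399)));np.save(f"pics/t{n}.npy",d)
E
python3 look.py 6
```

```text
9.3 [506.82   93.699  34.46 ] [-2.705  0.001  0.088] [-0.167  0.013  0.602] 28.059160858130678
```

View pics/w6.png

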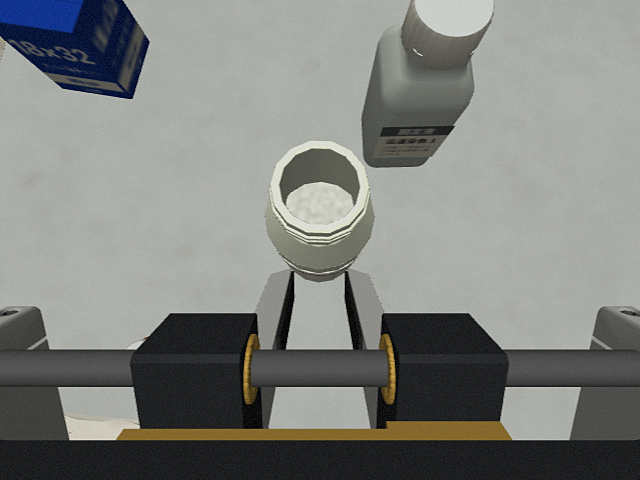

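View pics/t6.png

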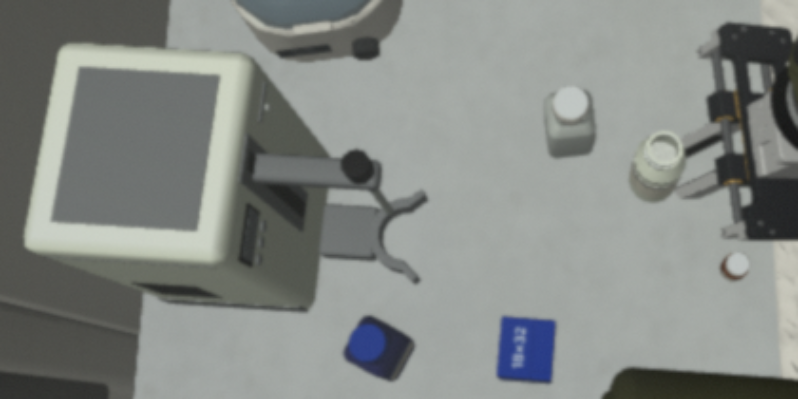

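The bottle sits centred between both fingers at wrist (320,210) and is upright. I'll carry on pushing.

Request:
apply_moves --series '[[[-0.3,0.45,0],[0,0,0],30],[[-0.75,1.1,0],[0,0,0],30],[[-1.2,1.75,0],[0,0,0],30],[[-1.65,2.4,0],[0,0,0],30],[[-2.1,3.1,0],[0,0,0],30],[[-2.55,3.75,0],[0,0,0],30],[[-3.0,4.4,0],[0,0,0],30],[[-3.45,5.05,0],[0,0,0],30],[[-3.8,5.6,0],[0,0,0],30],[[-3.8,5.6,0],[0,0,0],30]]'

```text
clock: 10.65
eef_pos: [468.8, 149.7, 34.5]
eef_rot: [-2.705, 0.001, 0.088]
wrist_force: [-0.0, -0.4, 0.3]
finger_gap: 28.3
```

```bash
python3 look.py 7
```

```text
10.65 [468.829 149.681  34.466] [-2.705  0.001  0.088] [-0.007 -0.364  0.289] 28.34791452403359
```

View pics/w7.png

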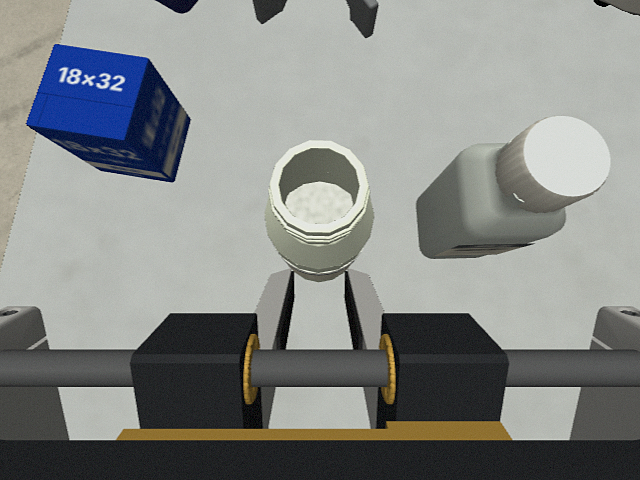

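View pics/t7.png

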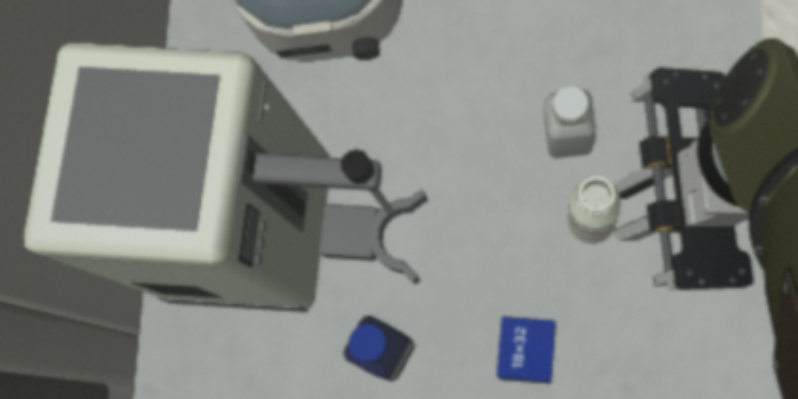

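Request:
apply_moves --series '[[[-0.35,0.4,0],[0,0,0],30],[[-0.85,1.0,0],[0,0,0],30],[[-1.35,1.65,0],[0,0,0],30],[[-1.85,2.3,0],[0,0,0],30],[[-2.3,2.95,0],[0,0,0],30],[[-2.75,3.6,0],[0,0,0],30],[[-3.2,4.2,0],[0,0,0],30],[[-3.6,4.8,0],[0,0,0],30],[[-3.9,5.3,0],[0,0,0],30],[[-3.9,5.3,0],[0,0,0],30]]'

```text
clock: 12.0
eef_pos: [429.9, 202.6, 34.5]
eef_rot: [-2.705, 0.0, 0.088]
wrist_force: [0.2, 0.1, -0.5]
finger_gap: 28.2
```

```bash
python3 look.py 8
```

```text
12.0 [429.865 202.628  34.457] [-2.705  0.     0.088] [ 0.188  0.083 -0.496] 28.176938673606813
```

View pics/w8.png

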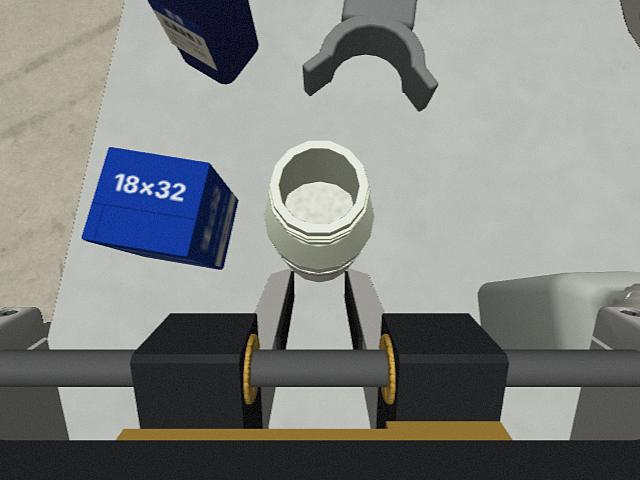

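View pics/t8.png

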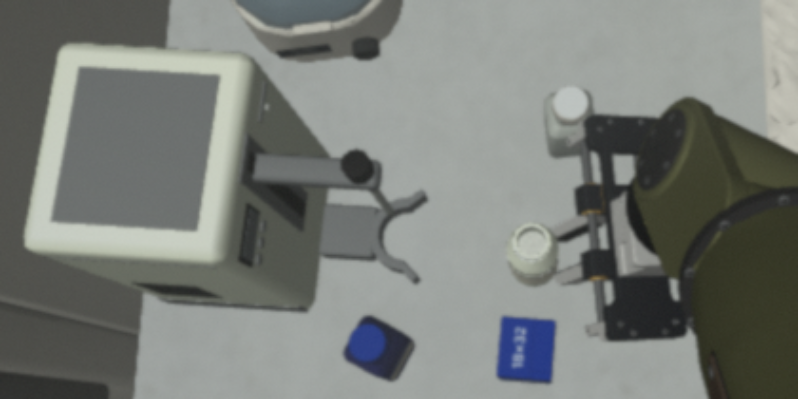

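Request:
apply_moves --series '[[[-0.3,0,0],[0,0,-0.087],30],[[-0.6,0.02,0],[0,0,-0.175],30],[[-0.9,0.05,0],[0,0,-0.262],30],[[-0.9,0.05,0],[0,0,-0.262],30],[[-0.8,0.6,0],[0,0,-0.262],30],[[-0.65,1.4,0],[0,0,-0.262],30],[[-0.5,2.2,0],[0,0,-0.262],30],[[-0.35,3.0,0],[0,0,-0.262],30],[[-0.25,3.5,0],[0,0,-0.262],30],[[-0.25,3.5,0],[0,0,-0.262],30]]'

```text
clock: 13.35
eef_pos: [427.6, 237.7, 34.4]
eef_rot: [-2.705, 0.0, -0.174]
wrist_force: [-0.1, -0.2, 0.8]
finger_gap: 28.4
```

```bash
python3 look.py 9
```

```text
13.35 [427.567 237.675  34.411] [-2.705  0.    -0.174] [-0.124 -0.199  0.846] 28.445772454293316
```

View pics/w9.png

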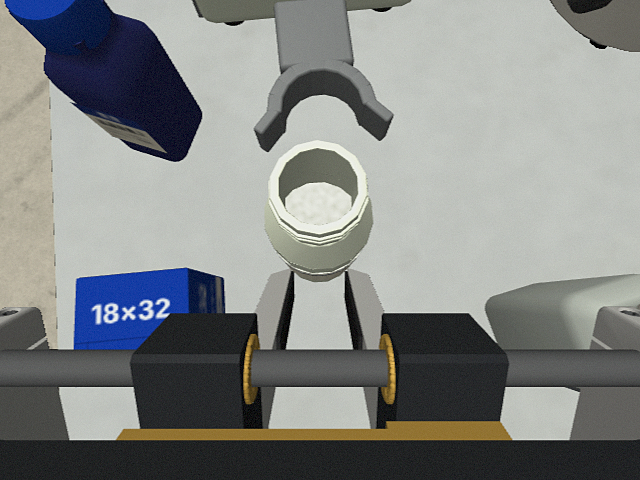

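View pics/t9.png

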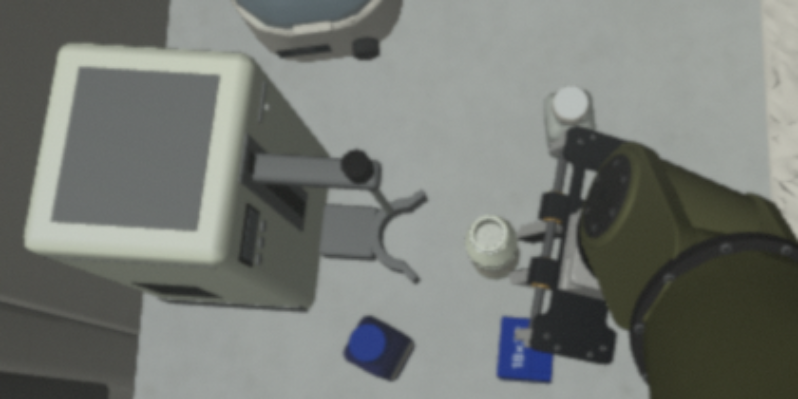

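Request:
apply_moves --series '[[[0.05,0.4,0],[0,0,0],30],[[0.15,1.0,0],[0,0,0],30],[[0.3,1.7,0],[0,0,0],30],[[0.45,2.4,0],[0,0,0],30],[[0.6,3.1,0],[0,0,0],30],[[0.7,3.8,0],[0,0,0],30],[[0.85,4.5,0],[0,0,0],30],[[0.95,5.1,0],[0,0,0],30],[[1.05,5.6,0],[0,0,0],30],[[1.05,5.6,0],[0,0,0],30]]'

```text
clock: 14.7
eef_pos: [438.1, 293.6, 34.5]
eef_rot: [-2.705, 0.0, -0.174]
wrist_force: [-0.0, -0.5, 0.1]
finger_gap: 28.2
```

```bash
python3 look.py 10
```

```text
14.7 [438.108 293.618  34.454] [-2.705  0.    -0.174] [-0.011 -0.51   0.116] 28.18128167319909
```

View pics/w10.png

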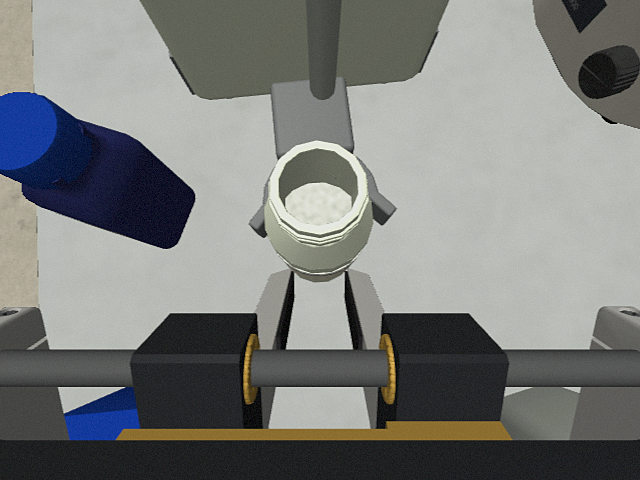

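View pics/t10.png

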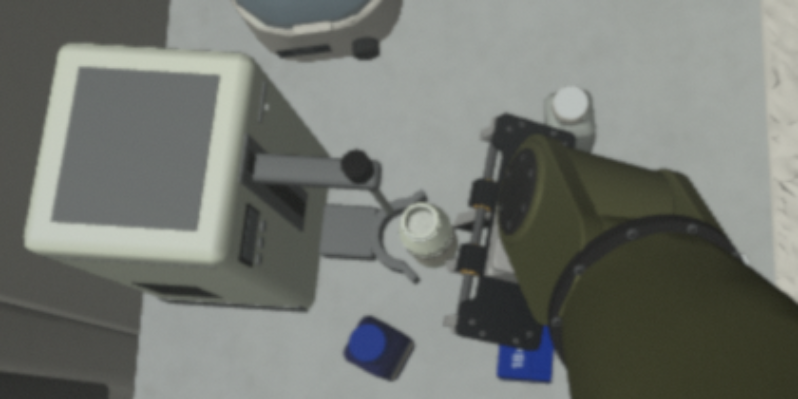

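Request:
apply_moves --series '[[[0.05,0.3,0],[0,0,0],30],[[0.13,0.7,0],[0,0,0],30],[[0.2,1.1,0],[0,0,0],30],[[0.25,1.4,0],[0,0,0],30],[[0.3,1.6,0],[0,0,0],30],[[0.33,1.75,0],[0,0,0],30],[[0.35,1.85,0],[0,0,0],30],[[0.36,1.95,0],[0,0,0],30],[[0.36,1.95,0],[0,0,0],30],[[0.36,1.95,0],[0,0,0],30]]'

```text
clock: 16.05
eef_pos: [441.8, 312.8, 34.5]
eef_rot: [-2.705, 0.0, -0.175]
wrist_force: [-1.2, 0.8, -0.8]
finger_gap: 28.1
```

```bash
python3 look.py 11
```

```text
16.05 [441.757 312.796  34.468] [-2.705  0.    -0.175] [-1.183  0.766 -0.769] 28.12389034670569
```

View pics/w11.png

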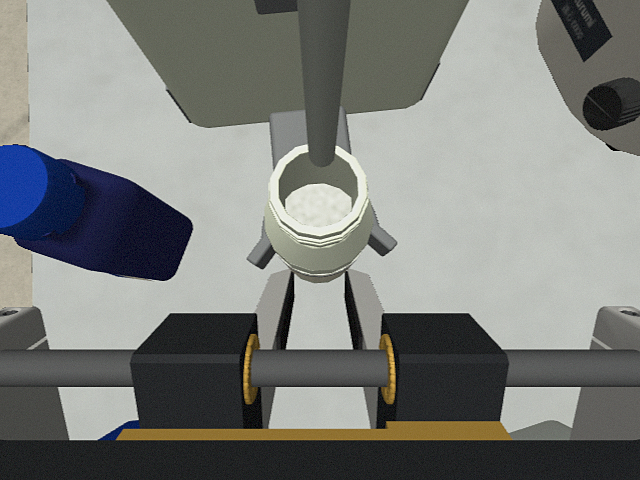

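```bash
python3 - <<'E'
import cv2
for a in(10,11):
    i=cv2.imread(f"pics/w{a}.png")[120:300,220:420];cv2.imwrite(f"pics/wc{a}.png",i)
import numpy as np
i=np.hstack([cv2.resize(cv2.imread(f"pics/wc{a}.png"),(400,360),interpolation=cv2.INTER_CUBIC) for a in(10,11)]);cv2.imwrite("pics/cmp.png",i)
from h import *
s=manip.read_state()
p,d=manip.camera("scene");cv2.imwrite("pics/s11.png",p[:,:,::-1])
P=wcloud(np.load("pics/w11.npy"),[441.757,312.796,34.468],[-2.705,0,-.175])
for uv in[(321,160),(321,150),(321,120),(270,190),(367,190),(320,146),(320,232)]:print(uv,P[uv[1],uv[0]])
P=wcloud(np.load("pics/w10.npy"),[438.108,293.618,34.454],[-2.705,0,-.174])
for uv in[(270,190),(368,190),(320,143),(320,232)]:print(uv,P[uv[1],uv[0]])
E
```

```text
(321, 160) [449.264 346.337 125.276]
(321, 150) [449.248 346.401 130.76 ]
(321, 120) [449.184 346.419 143.94 ]
(270, 190) [434.047 347.077 108.136]
(367, 190) [485.314 376.971  -3.314]
(320, 146) [449.003 346.386 132.925]
(320, 232) [446.486 331.918 107.971]
(270, 190) [430.376 327.841 108.259]
(368, 190) [477.071 349.932  21.555]
(320, 143) [447.692 340.347 107.692]
(320, 232) [442.784 312.563 108.83 ]
```

View pics/cmp.png

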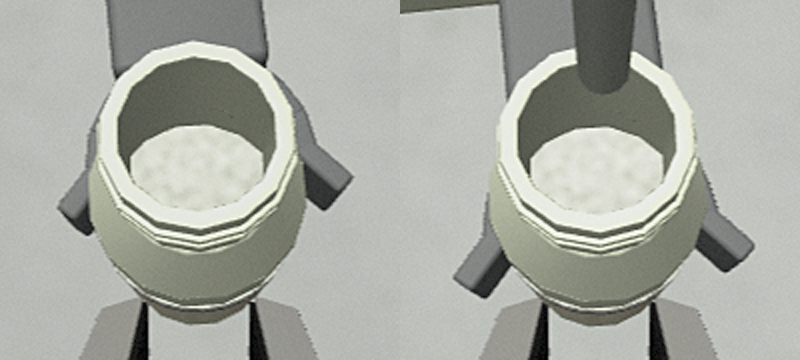

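View pics/s11.png

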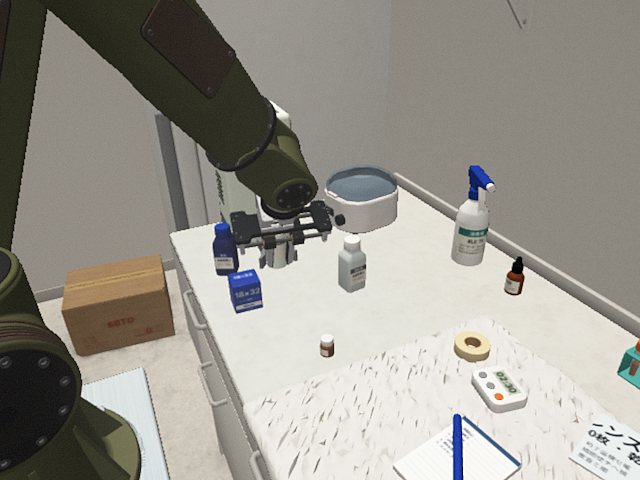

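Request:
apply_moves --series '[[[0.01,0.06,0],[0,0,0],30],[[0.02,0.12,0],[0,0,0],30],[[0.02,0.18,0],[0,0,0],30],[[0.03,0.24,0],[0,0,0],30],[[0.03,0.3,0],[0,0,0],30],[[0.03,0.3,0],[0,0,0],30],[[0.03,0.3,0],[0,0,0],30],[[0.03,0.3,0],[0,0,0],30],[[0.03,0.3,0],[0,0,0],30],[[0.03,0.3,0],[0,0,0],30]]'

```text
clock: 17.45
eef_pos: [442.0, 315.8, 34.5]
eef_rot: [-2.705, 0.0, -0.175]
wrist_force: [0.5, -0.3, 0.4]
finger_gap: 28.1
```

```bash
cat > rim.py <<'E'
import sys
from h import *
n=sys.argv[1]
s=manip.read_state();print(s['clock'],s['eef_pos'],s['wrist_force'])
p,d=manip.camera("wrist");cv2.imwrite(f"pics/w{n}.png",p[:,:,::-1])
P=wcloud(d,s['eef_pos'],s['eef_rot'])
for u in (310,320,330):
    c=P[200:280,u];k=c[(c[:,2]>105)&(c[:,2]<112)];print("rim near",k[:,1].min() if len(k) else None)
r=P[120:250,240:400].reshape(-1,3);k=r[(r[:,2]>105.5)&(r[:,2]<111)];print("rim x",k[:,0].min(),k[:,0].max(),"y",k[:,1].min(),k[:,1].max())
t=r[(r[:,2]>122)&(r[:,2]<160)&(r[:,1]<365)];print("tube x",t[:,0].min(),t[:,0].max(),"near y",np.percentile(t[:,1],3))
cv2.imwrite(f"pics/wc{n}.png",cv2.resize(p[60:300,200:440,::-1],(480,480),interpolation=cv2.INTER_CUBIC))
E
python3 rim.py 12
```

```text
17.45 [442.028 315.804  34.463] [ 0.547 -0.307  0.441]
rim near 334.55617101384536
rim near 333.44920431393564
rim near 333.75958276259263
rim x 433.76345154673464 463.1602584775693 y 333.16327882720736 362.81262311329874
tube x 446.2981835589997 453.3238474359089 near y 345.8473544267842
```

View pics/wc12.png

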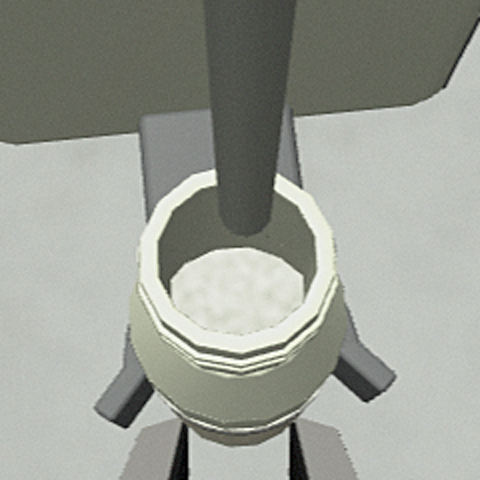

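Request:
apply_moves --series '[[[0,0.03,0],[0,0,0],30],[[0.01,0.06,0],[0,0,0],30],[[0.01,0.09,0],[0,0,0],30],[[0.02,0.12,0],[0,0,0],30],[[0.02,0.15,0],[0,0,0],30],[[0.02,0.18,0],[0,0,0],30],[[0.02,0.2,0],[0,0,0],30],[[0.02,0.2,0],[0,0,0],30],[[0.02,0.2,0],[0,0,0],30],[[0.02,0.2,0],[0,0,0],30]]'

```text
clock: 18.75
eef_pos: [442.3, 317.8, 34.5]
eef_rot: [-2.705, 0.0, -0.175]
wrist_force: [1.3, -1.8, 0.2]
finger_gap: 28.2
```

```bash
python3 rim.py 13
```

```text
18.75 [442.26  317.806  34.474] [ 1.306 -1.8    0.185]
rim near 336.333670427868
rim near 335.0275939042406
rim near 335.25392216448193
rim x 433.97605531742937 463.49329008684697 y 335.0275939042406 364.5305929472454
tube x 446.3134841367435 453.36872412179406 near y 345.78873317532276
```

Request:
apply_moves --series '[[[0,0.02,0],[0,0,0],30],[[0,0.04,0],[0,0,0],30],[[0,0.06,0],[0,0,0],30],[[0,0.08,0],[0,0,0],30],[[0,0.08,0],[0,0,0],30],[[0,0.08,0],[0,0,0],30],[[0,0.08,0],[0,0,0],30],[[0,0.08,0],[0,0,0],30],[[0,0.08,0],[0,0,0],30],[[0,0.08,0],[0,0,0],30]]'

```text
clock: 20.05
eef_pos: [442.3, 318.5, 34.4]
eef_rot: [-2.705, 0.0, -0.175]
wrist_force: [2.6, -3.5, 1.3]
finger_gap: 28.6
```

```bash
python3 rim.py 14
```

```text
20.05 [442.307 318.53   34.444] [ 2.611 -3.543  1.272]
rim near 336.51798554697166
rim near 335.63789636266614
rim near 335.7565744659496
rim x 434.0016443762973 463.3346822711878 y 335.529304458625 364.9952371058098
tube x 446.26957574253817 453.37953919813185 near y 345.84335398663865
```

```bash
python3 - <<'E'
from h import *
R0=pose(0,0,10)[1];R=Ro.from_euler("xyz",[np.pi,0,-0.066]);print((R*R0.inv()).as_rotvec())
E
```

```text
[-0.433  0.052  0.107]
```

Request:
apply_moves --series '[[[-0.05,-0.3,0],[0,0,0],30],[[-0.15,-0.8,0],[0,0,0],30],[[-0.3,-1.7,0],[0,0,0],30],[[-0.5,-2.8,0],[0,0,0],30],[[-0.7,-4,0],[0,0,0],30],[[-0.9,-5.2,0],[0,0,0],30],[[-1.1,-6.2,0],[0,0,0],30],[[-1.1,-6.2,2],[0,0,0],30],[[-1.1,-6.2,5],[0,0,0],30],[[-1.1,-6.2,8],[0,0,0],30]]'

```text
clock: 21.35
eef_pos: [431.0, 256.1, 115.2]
eef_rot: [-2.705, 0.001, -0.175]
wrist_force: [1.1, 0.7, -0.6]
finger_gap: 28.4
```

```bash
python3 look.py 15; python3 - <<'E'
from h import *
p,d=manip.camera("scene");cv2.imwrite("pics/s15.png",p[:,:,::-1])
E
```

```text
21.35 [431.045 256.094 115.22 ] [-2.705  0.001 -0.175] [ 1.145  0.705 -0.579] 28.38962283111672
```

View pics/w15.png

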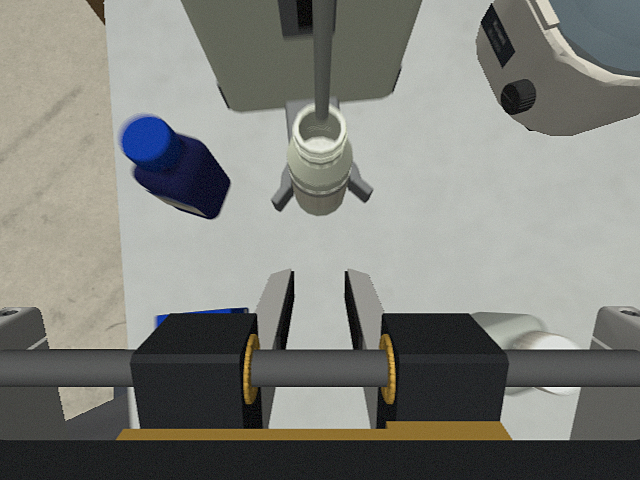

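View pics/t15.png

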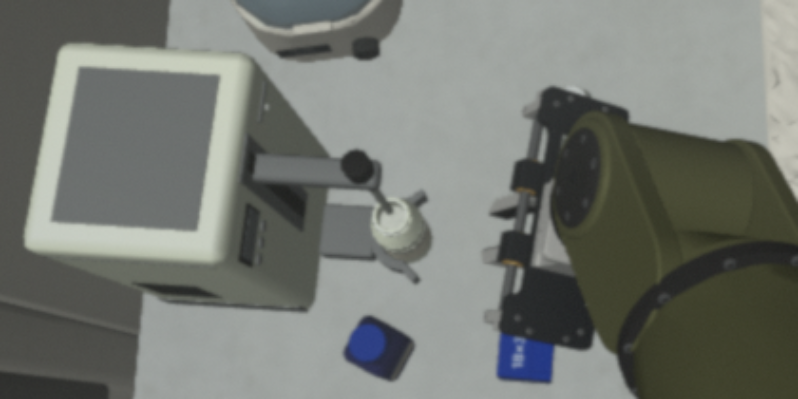

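Request:
apply_moves --series '[[[0,0,4],[0,0,0],40],[[0,0,9],[-0.06,0.007,0.015],50],[[0,0,14],[-0.14,0.017,0.035],50],[[0,0,19],[-0.22,0.026,0.054],50],[[0.3,1,21.5],[-0.3,0.036,0.074],50],[[0.8,4,21.5],[-0.38,0.046,0.094],50],[[1.4,7,21.5],[-0.433,0.052,0.107],50],[[1.8,9.4,21.5],[-0.433,0.052,0.107],50],[[1.8,9.4,21.5],[-0.433,0.052,0.107],50],[[1.8,9.4,21.5],[-0.433,0.052,0.107],50]]'

```text
clock: 22.75
eef_pos: [449.2, 349.9, 328.5]
eef_rot: [3.142, 0.001, -0.066]
wrist_force: [-0.3, 0.2, 0.9]
finger_gap: 46.9
```

```bash
python3 - <<'E'
from h import *
s=manip.read_state();print(s['clock'],s['eef_pos'],s['eef_rot'],s['wrist_force'],s['finger_gap'])
p,d=manip.camera("wrist");cv2.imwrite("pics/w16.png",p[:,:,::-1])
P=wcloud(d,s['eef_pos'],s['eef_rot']);q=P[150:300,280:360].reshape(-1,3);k=q[(q[:,2]>257)&(q[:,2]<285)&(q[:,1]<375)];print(k.min(0),k.max(0),np.median(k,0))
p,d=manip.camera("scene");cv2.imwrite("pics/s16.png",p[:,:,::-1]);np.save("pics/s16.npy",d);np.save("pics/s16c.npy",p)
E
```

```text
22.75 [449.21  349.948 328.514] [ 3.142  0.001 -0.066] [-0.348  0.196  0.867] 46.85676361051951
[439.539 340.476 257.066] [459.425 360.084 276.872] [449.713 352.373 274.894]
```

View pics/s16.png

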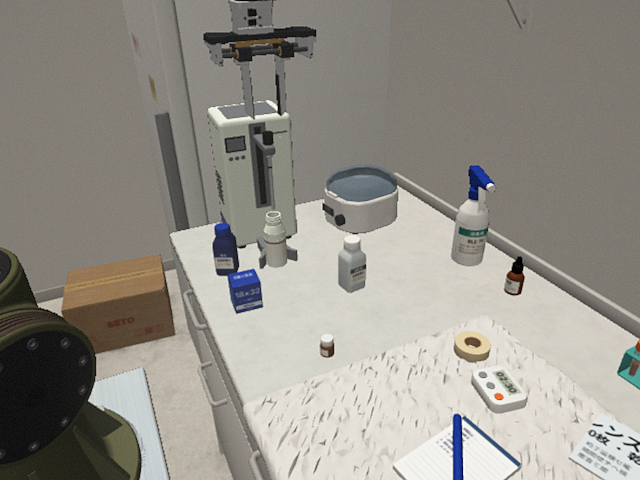

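View pics/w16.png

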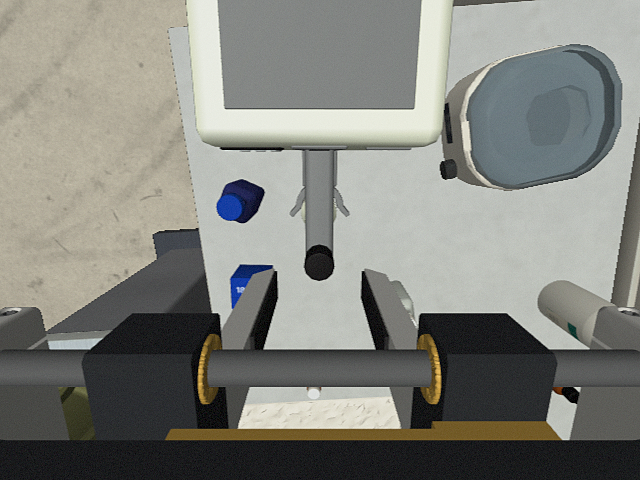

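Request:
apply_moves --series '[[[0,0.02,-1.5],[0,0,0],50],[[0,0.02,-3],[0,0,0],50],[[0,0.02,-4.2],[0,0,0],50],[[0,0.02,-4.7],[0,0,0],50],[[0,0.02,-4.7],[0,0,0],50],[[0,0.02,-4.7],[0,0,0],0],[[0,0.02,-4.7],[0,0,0],0],[[0,0.02,-4.7],[0,0,0],0],[[0,0.02,-4.7],[0,0,0],0],[[0,0.02,-4.7],[0,0,0],0]]' --grip_force 20

```text
clock: 24.1
eef_pos: [449.1, 350.9, 282.6]
eef_rot: [-3.141, 0.0, -0.066]
wrist_force: [-2.9, 0.1, 2.0]
finger_gap: 19.6
```

Request:
apply_moves --series '[[[0,0,0],[0,0,0],0],[[0,0,-1],[0,0,0],0],[[0,0,-2.2],[0,0,0],0],[[0,0,-3.5],[0,0,0],0],[[0,0,-4.8],[0,0,0],0],[[0,0,-6.1],[0,0,0],0],[[0,0,-7.4],[0,0,0],0],[[0,0,-8.6],[0,0,0],0],[[0,0,-9.4],[0,0,0],0],[[0,0,-9.4],[0,0,0],0]]'

```text
clock: 25.35
eef_pos: [449.1, 350.8, 187.5]
eef_rot: [-3.141, 0.001, -0.066]
wrist_force: [-2.1, 3.5, -3.5]
finger_gap: 19.2
```

```bash
python3 - <<'E'
from h import *
s=manip.read_state();print(s['clock'],s['eef_pos'],s['wrist_force'],s['finger_gap'])
p,d=manip.camera("scene");cv2.imwrite("pics/s17.png",cv2.resize(p[170:280,230:320,::-1],(491,600),interpolation=cv2.INTER_CUBIC));np.save("pics/s17.npy",d)
for z in(108,112,105,80): print(z,proj("scene",[448.7,351,z]))
P=cloud("scene",d)
for v in range(185,232,2): print(v,P[v,272].round(1),p[v,268:279].mean(-1).astype(int))
E
```

```text
25.35 [449.117 350.821 187.539] [-2.148  3.516 -3.459] 19.157652311436802
108 [273.354 214.307]
112 [273.214 212.502]
105 [273.459 215.655]
80 [274.317 226.734]
185 [446.4 338.8 176.1] [25 30 29 35 37 26 32 25 29 24 95]
187 [447.  341.6 170.8] [22 27 33 33 32 31 29 30 28 26 79]
189 [447.  342.5 166.3] [29 29 29 31 35 30 27 34 36 73 90]
191 [446.1 340.7 163.1] [ 29  21  27  27  25  25  25  32  89 137 144]
193 [448.1 347.5 155.7] [128 110  95  93  97  99 107 126 120 124 135]
195 [444.8 338.7 155.8] [111 127 123 120 110 109 102  96  93  76 110]
197 [443.9 337.  152.5] [77 79 78 74 76 76 71 68 67 62 95]
199 [444.1 338.5 147.6] [68 70 72 72 72 72 68 68 65 58 92]
201 [444.2 339.7 142.8] [ 70  70  67  60  61  71  70  71 103 120 135]
203 [446.7 347.9 134.6] [ 72  67  97 113 117 106  99 114 137 140 138]
205 [446.4 347.9 130.3] [ 63  77  83  93 108 104 100 127 140 137 141]
207 [446.4 348.9 125.6] [146 141 145 126 108 105 102 126 142 134 137]
209 [447.  351.7 119.8] [140 138 138 125 107 105  99 119 141 139 136]
211 [445.3 347.6 117.6] [149 177 204 167 110 113  82 143 190 202 173]
213 [445.5 349.3 112.4] [171 140 131 118  84  47  44 100 134 147 178]
215 [446.2 352.2 106.5] [115 110 122 132 115 107  95 113 130 165 220]
217 [441.1 338.2 109.6] [202 191 189 198 192 187 186 172 177 171 128]
219 [441.5 340.3 104.2] [173 183 175 163 179 174 165 158 162 175 140]
221 [440.9 339.6 100.2] [186 175 160 146 137 152 157 180 158 164 169]
223 [440.3 338.8  96.3] [135 139 142 156 160 153 139 136 126 122 120]
225 [441.5 343.2  89.5] [159 150 143 136 143 139 136 131 132 162 155]
227 [439.9 339.4  87.1] [199 198 194 199 194 191 195 182 171 156 153]
229 [440.  340.8  82. ] [193 190 187 183 182 176 179 169 165 162 155]
231 [438.5 337.1  79.6] [191 185 181 181 178 176 170 167 166 159 156]
```

View pics/s17.png

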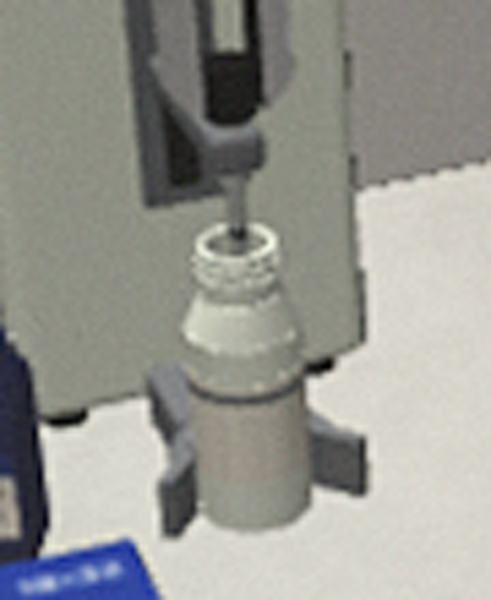

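Request:
apply_moves --series '[[[0,0,-0.1],[0,0,0],0],[[0,0,-0.2],[0,0,0],0],[[0,0,-0.3],[0,0,0],0],[[0,0,-0.4],[0,0,0],0],[[0,0,-0.4],[0,0,0],0],[[0,0,-0.4],[0,0,0],0],[[0,0,-0.4],[0,0,0],0],[[0,0,-0.4],[0,0,0],0],[[0,0,-0.4],[0,0,0],0],[[0,0,-0.4],[0,0,0],0]]'

```text
clock: 26.65
eef_pos: [449.1, 350.8, 184.9]
eef_rot: [-3.141, -0.0, -0.066]
wrist_force: [-5.5, 1.1, 0.6]
finger_gap: 19.3
```

```bash
python3 - <<'E'
from h import *
s=manip.read_state();print(s['clock'],s['eef_pos'],s['wrist_force'],s['finger_gap'])
im=[];ds=[]
for i in range(8):
    p,d=manip.camera("scene");im.append(p.astype(float));ds.append(d)
p=np.mean(im,0);d=np.median(ds,0);np.save("pics/s18.npy",p)
cv2.imwrite("pics/s18.png",cv2.resize(p[180:240,245:305,::-1].astype(np.uint8),(600,600),interpolation=cv2.INTER_CUBIC))
print(p[200:222,264:284].mean(-1).astype(int))
P=cloud("scene",d)
for c in(271,272,273): print(P[183:216:3,c].round(1).tolist())
t=cloud("scene",d); m=t[262:275,300:330];print("table",np.median(m.reshape(-1,3),0))
E
```

```text
26.65 [449.145 350.815 184.913] [-5.473  1.13   0.578] 19.276341957125574
[[ 33  31  38  60  71  74  73  74  72  71  70  72  69  59  89 131 141 137
  137 137]
 [ 33  33  40  64  71  73  73  72  70  72  69  65  60  49  91 132 139 138
  139 137]
 [ 32  29  39  64  72  70  68  64  61  67  69  72  88 106 123 136 139 137
  136 136]
 [ 38  41  55  69  70  73  84  87  91  98  92  81 115 142 142 140 137 137
  136 137]
 [ 63  64  69  72  70  69  89 106 115 112  96  97 130 141 137 137 137 139
  137 138]
 [ 70  68  67  65  62  76  91 101 108 105  99 121 138 138 138 138 137 138
  137 136]
 [ 83  82  90 111 119 126 129 111 107 101 103 130 141 138 137 138 137 138
  138 136]
 [127 126 129 140 144 143 143 124 108 106  99 125 140 137 137 138 138 138
  136 138]
 [144 142 141 141 139 139 142 121 107 106  96 123 140 138 138 136 137 137
  138 136]
 [140 138 140 138 138 138 139 124 110 107  97 123 139 137 136 137 138 136
  137 138]
 [138 139 138 136 134 133 132 124 108 105  92 117 133 131 131 134 137 138
  138 137]
 [138 137 136 132 147 174 204 177 120 106  88 191 212 200 172 135 132 136
  138 138]
 [138 
[... 938 characters left out ...]
[444.5, 343.8, 153.8], [442.7, 340.0, 149.4], [442.6, 340.8, 142.7], [443.9, 346.2, 133.7], [445.3, 352.0, 124.4], [445.0, 352.3, 117.8], [444.3, 351.8, 111.6]]
[[447.9, 342.4, 178.5], [447.2, 341.7, 172.8], [447.0, 342.4, 166.3], [446.3, 341.7, 160.5], [446.4, 343.3, 153.6], [444.5, 339.3, 149.3], [444.6, 340.8, 142.3], [445.6, 345.3, 133.7], [446.7, 350.0, 125.0], [446.1, 349.7, 118.7], [445.0, 347.8, 113.2]]
[[449.9, 342.3, 178.2], [449.4, 342.4, 172.1], [448.9, 342.3, 166.0], [448.5, 342.5, 159.7], [447.8, 341.7, 153.9], [446.8, 340.2, 148.4], [446.1, 339.5, 142.5], [447.6, 345.2, 133.3], [448.2, 348.2, 125.4], [447.7, 348.2, 119.0], [447.3, 348.3, 112.4]]
table [507.917 291.804  -2.763]
```

View pics/s18.png

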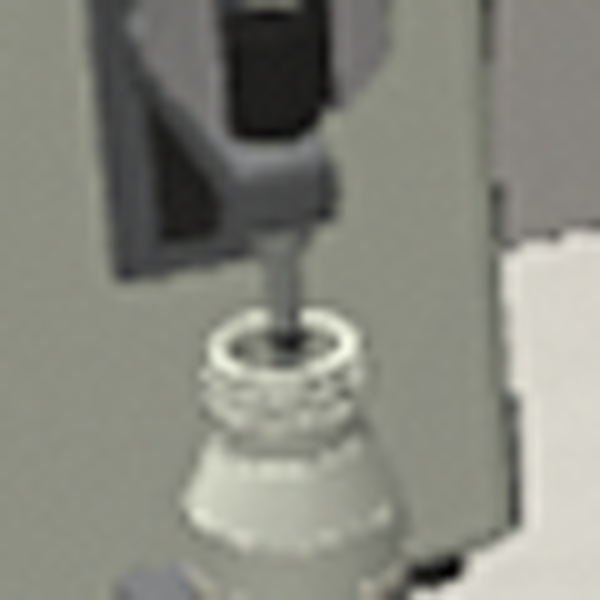

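```bash
python3 - <<'E'
from h import *
h=np.array([.416,.909])
for c in([448.5,351.3],[449,352]):
    c=np.array(c)
    f=lambda r,z,s=0:proj("scene",np.append(c+h*r+np.array([h[1],-h[0]])*s,z)).round(2)
    print("back out/in",f(15,108),f(12,108),"front in/out",f(-12,108),f(-15,108),"sides",f(0,108,15),f(0,108,-15))
    print("back out at s=+-6",f(13.7,108,6),f(13.7,108,-6))
    for z in(104,108,112):print("ring",z,f(-3.6,z))
p=np.load("pics/s18.npy").mean(-1)
for c in(270,271,275,276): print(c,p[208:220,c].astype(int))
print([ (v,p[v,262:284].astype(int).tolist()) for v in(213,214,215)])
E
```

```text
back out/in [273.7 210.9] [273.6  211.57] front in/out [272.8  217.03] [272.7  217.73] sides [280.76 214.06] [265.65 214.47]
back out at s=+-6 [276.64 211.11] [270.67 211.27]
ring 104 [273.23 216.89]
ring 108 [273.09 215.09]
ring 112 [272.95 213.28]
back out/in [273.81 210.71] [273.71 211.38] front in/out [272.92 216.83] [272.81 217.53] sides [280.86 213.87] [265.77 214.28]
back out at s=+-6 [276.75 210.92] [270.78 211.08]
ring 104 [273.34 216.69]
ring 108 [273.2  214.89]
ring 112 [273.06 213.09]
270 [142 139 132 204 188 131 127 126 141 189 167 179]
271 [121 124 124 177 162 106 121 138 140 200 181 165]
275 [123 123 117 191 152  72  94 106 152 172 148 154]
276 [140 139 133 212 181 123 138 134 200 178 122 163]
[(213, [138, 138, 136, 130, 184, 201, 169, 140, 131, 106, 72, 66, 50, 72, 123, 146, 173, 231, 196, 135, 135, 138]), (214, [139, 139, 137, 147, 207, 176, 108, 111, 127, 121, 72, 40, 33, 94, 138, 134, 130, 235, 203, 124, 136, 138]), (215, [138, 139, 136, 135, 224, 198, 108, 109, 126, 138, 109, 88, 82, 106, 134, 165, 220, 232, 187, 142, 137, 139])]
```

The ring sits at row 213.8, against about 215 expected when level with the rim. That puts it about 2.3 mm high, which agrees with the joint estimate. I'll lower it a little more.

Request:
apply_moves --series '[[[0,0,-0.05],[0,0,0],0],[[0,0,-0.1],[0,0,0],0],[[0,0,-0.15],[0,0,0],0],[[0,0,-0.2],[0,0,0],0],[[0,0,-0.25],[0,0,0],0],[[0,0,-0.25],[0,0,0],0],[[0,0,-0.25],[0,0,0],0],[[0,0,-0.25],[0,0,0],0],[[0,0,-0.25],[0,0,0],0],[[0,0,-0.25],[0,0,0],0]]'

```text
clock: 28.3
eef_pos: [449.1, 350.8, 182.5]
eef_rot: [-3.141, -0.0, -0.066]
wrist_force: [-5.0, 1.0, 2.5]
finger_gap: 19.5
```

```bash
cat > ring.py <<'E'
from h import *
s=manip.read_state();print(s['clock'],s['eef_pos'],s['wrist_force'],s['finger_gap'])
p=np.mean([manip.camera("scene")[0].astype(float).mean(-1) for i in range(8)],0)
print(p[209:219,270:278].astype(int))
w=np.clip(100-p[211:217,273:275],0,None).sum(1);print("centroid",(w*np.arange(211,217)).sum()/w.sum(),w)
E
python3 ring.py
```

```text
28.3 [449.143 350.848 182.485] [-5.031  1.037  2.481] 19.456181439172173
[[137 125 109 107  97 123 138 136]
 [133 123 108 104  91 116 133 130]
 [204 177 121 105  85 188 209 200]
 [187 163 119 107  91 175 193 195]
 [129 131 118 111 100 103 129 146]
 [128 114  77  69  61  62 121 135]
 [127 124  68  25  29  80 128 167]
 [142 141 101  72  93 150 202 211]
 [188 201 194 187 189 174 178 172]
 [167 179 182 177 175 149 123 160]]
centroid 214.5645037582451 [ 14.333   8.542   0.     69.167 145.75   33.833]
```

Request:
apply_moves --series '[[[0,0,0],[0,0,0],50],[[0,0,0],[0,0,0],50],[[0,0,0],[0,0,0],50],[[0,0,0],[0,0,0],50],[[0,0,0],[0,0,0],50],[[0,0,1],[0,0,0],50],[[0,0,3],[0,0,0],50],[[0,0,6],[0,0,0],50],[[0,0,9],[0,0,0],50],[[0,0,9],[0,0,0],50]]'

```text
clock: 29.95
eef_pos: [449.8, 351.2, 274.8]
eef_rot: [-3.138, -0.004, -0.066]
wrist_force: [0.4, -0.8, -1.0]
finger_gap: 47.2
```

```bash
python3 ring.py; python3 look.py 20; python3 - <<'E'
from h import *
p,d=manip.camera("scene");cv2.imwrite("pics/s20.png",p[:,:,::-1])
a=np.load("pics/top0.npy");b=np.load("pics/t20.npy")
for n,x in(("0",a),("1",b)):
    P=cloud("top",x);m=(P[...,2]>8)&(P[...,2]<140)&(P[...,0]>300)&(P[...,0]<600)&(P[...,1]>0)&(P[...,1]<395)
    k,l,s,c=cv2.connectedComponentsWithStats(m.astype(np.uint8))
    for j in range(1,k):
        if s[j,4]>60: print(n,c[j],np.nanmin(P[l==j],0),np.nanmax(P[l==j],0))
E
```

```text
29.95 [449.755 351.182 274.756] [ 0.35  -0.787 -0.959] 47.156601601480375
[[138 123 108 105  95 123 140 134]
 [131 121 108 105  91 115 131 129]
 [202 175 119 104  84 187 207 198]
 [184 163 118 104  88 174 192 194]
 [127 130 116 109  99 101 129 144]
 [126 112  76  70  60  60 121 133]
 [125 123  67  24  29  77 125 165]
 [140 141 100  71  92 149 200 211]
 [186 197 192 185 187 173 176 169]
 [167 179 179 176 173 147 123 159]]
centroid 214.5318262938727 [ 15.5    11.667   0.917  68.958 146.5    36.625]
30.35 [449.116 350.751 271.38 ] [-3.141  0.001 -0.066] [ 0.33  -0.338  0.482] 46.86228894425497
0 [329.243 223.625] [522.664 183.646   8.318] [567.195 228.92  103.398]
0 [388.453 239.529] [492.84   87.661   8.034] [534.74  130.918 112.289]
0 [246.716 265.375] [444.352 336.009   8.141] [487.589 357.215 138.278]
0 [229.857 288.098] [406.768 340.694   8.295] [463.931 394.866 138.627]
0 [416.594 299.564] [408.971  49.453   8.032] [431.645  71.525  32.088]
0 [228.453 342.984] [320.832 342.143   8.205] [370.969 392.495 103.067]
0 [306.374 343.708] [318.721 220.976  10.638] [372.305 268.512  58.594]
1 [329.254 223.523] [522.156 183.72    8.574] [566.855 228.903 103.613]
1 [416.598 299.598] [408.471  49.377   8.48 ] [431.757  71.626  31.263]
```

View pics/s20.png

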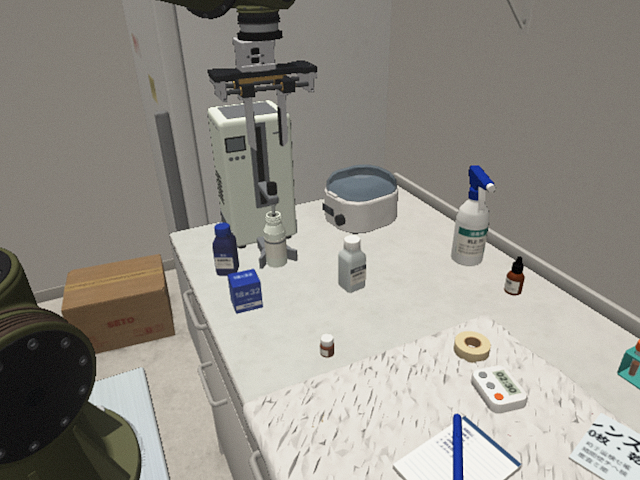

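View pics/t20.png

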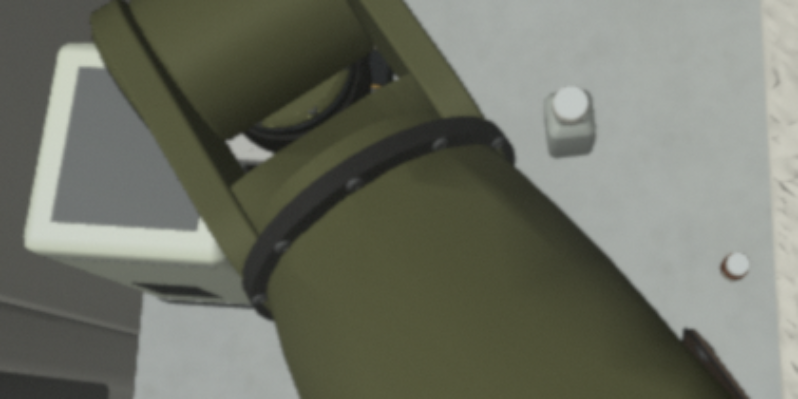

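The ring didn't move on release. The tool is clear with its force readings near zero, and the bystanders stand where they were. I'm handing the job in.

```bash
python3 - <<'E'
from cell import manip
s=manip.read_state();print(s['qd'],s['wrist_force']);print(manip.sign_off())
E
```

```text
[-7.30341133e-05  5.58348652e-04  2.26505455e-03 -2.90387325e-04
 -4.01437006e-04 -2.51901585e-04] [-0.35931947 -0.09124002 -0.50062807]
the job is handed in; nothing more can be done
None
```

The rinse bottle is home in the cradle with the sipper tube lowered into it. The job was handed in at about 30 s of the 72 s allowed; no verdict was reported.

**What I did:** I lifted the sipper arm by its knob to about 114 mm. I then pushed the bottle about 20 mm up from the worktop, using two slightly open, tilted fingers. The path went between the carton and the stain bottle until the bottle met the cradle's back stop, where the force at the wrist was about 4 N. After that I lowered the knob about 100 mm, let go and backed off upward.

**Last checks:**
- **Bottle position:** at the back stop the wrist camera put the mouth about 1.5 mm from the tube's axis. It looked upright in the last scene picture.
- **Ring height:** the dark ring was within about 1 mm of the rim's height, and it did not move when I released the knob.
- **Bystanders:** the white-capped bottle and the vial stood within about 0.5 mm of where they started. The dark-capped bottle and the carton were hidden from the top camera at the end, so I only saw them standing in place in the scene picture.
- **Robot:** the gripper was clear of everything, with force readings near zero.

**Disagreement:** the cameras differed from each other by about 1 to 3 mm in position. I set the ring height by comparing it with the rim in the same picture, so that offset should largely cancel out.

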